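# Fetch the night latch from behind the padlocks

### The arm

A 6-joint arm with a two-finger parallel gripper is mounted at the origin on the work surface. World frame = base frame: x ahead of the robot, y to its left, z up, the work surface at z = 0. Lengths are in mm, angles in rad, forces in N, time in s.
With the tool pointing down it reaches from about 250 to 775 mm from the base axis. Payload 4 kg.
Tool frame: the origin (TCP) lies at the very end of the fingers, on their centre line; the grasp point (between the pads) lies 19 mm behind it (manip.grasp_offset is the distance from the TCP to the grasp point, in mm); z points along the fingers, y is the line along which they close (so a half turn about z gives the same grasp; the last joint's range is limited). The gripper opens to 85 mm and grips with 20 to 120 N. Pads are 22 mm wide; open, the fingers measure 114 mm over their backs; the gripper's body (76 mm by 85 mm) begins 54 mm behind the grasp point. The pads swing forward as they close: fully open they stand 13 mm farther back than shut.
Start: joints at [1.194, 0.087, 1.371, -0, 1.684, -0.103], TCP at [148.724, 529.527, 231.341] pointing down, gripper open.
Joint ranges: [-3.1, 3.1], [-0.76, 2.03], [0.27, 2.55], [-1.08, 4.22], [0.17, 2.65], [-2.57, 2.57]. Speed limits (rad/s): [2.79, 2.79, 3.14, 3.14, 3.14, 3.14].

### API

Orientations are given as a 3x3 rotation matrix whose columns are the frame's x, y, z axes.
In Python, from rig import manip, vision, order, spotter gives the robot as it stands.
- The arm moves only by the tool step_arm, never from a script. Its arguments are lists of equal length, an entry for each row: "claw": the closure, from -1 (fully open) to 1 (shut); "slide": the shift along the tool's x, y, z in m, a list of three; "turn": the turn, a rotation vector about the tool's x, y, z in degrees, a list of three. In form: {"claw": [claw, ...], "slide": [[x, y, z], ...], "turn": [[rx, ry, rz], ...]}. A call has 1 to 5 rows; each row is the pose to reach, as a shift and turn from the pose commanded when the call began, along the tool's axes at that moment; what a row does not reach only later rows make up. A row lasts 1/12 s, in which the tool goes at most 41.7 mm and 7.16 degrees, less where a joint would pass 70% of its speed; a pose out of reach is approached as far as the arm can. A call with a gripper value outside its range is refused whole. The fingers move at their own pace and stop on an object; "grip_force" is the grip in N (left out, the last holds). Time passes only in rows, so rows that repeat a pose let the fingers close. It gives the time, the measured TCP pose, the force, the opening and the grip force at its end, in the units of the state.
- manip.read_state(): the state, without advancing time (a new reading comes with each control period).
- vision.grab_frame(name): name is "side" or "top"; returns (picture, depth): 420x560x3 uint8, red, green, blue; 420x560 float32, mm along the optical axis (not along the pixel's ray), 0 where there is no reading.
- vision.get_calibration(name): a dict with "K" (3x3 intrinsics, pixels), "rvec" (rotation vector, rad) and "tvec" (3), from world to camera coordinates, as OpenCV has them. Camera axes: x right, y down, z forward; pixel columns grow to the right and rows downward; lengths in mm; the calibration is good to about 2 mm. A picture is of the moment at which its call begins. get_calibration takes no time and is no camera call.
- order.finish_job(): hands the job in; it is judged then, once.
Trained networks look in the newest picture that a camera, given by its name, has taken for a name from the list of things; names that differ only in an ending like _2 or _b are one class to them, and where a whole thing is asked for, a point or a joint stands for the part that bears it (a point fixed in the world has none). Each returns a list of dicts, best first, with "score" (0 to 1); they miss things now and then, are a little off and sometimes report something else, mostly with a low value. They report only what shows in the picture. A call takes as long as a camera call.
- spotter.find_in(camera, query): "extent" ([left, top, width, height] in pixels, round what is visible of it).
- spotter.outline_of(camera, query): "region" (420x560 bool, what is visible of it) and "extent" ([left, top, width, height] in pixels, round what is visible of it).
The state is a dict: "time_s": time; "qpos": joint angles; "joint_velocities": joint speeds; "tau": joint torques, N m; "tcp_pos": TCP position; "ee_rot": TCP orientation; "wrist_force": force on the tool from outside, world axes, zero at the start; "moment": the same for the moment, N m; "finger_gap": finger opening in mm; "grasp_force": force on a finger pad.
Only numpy, scipy, OpenCV 4.12 (cv2) and the standard library are available. Lean on these libraries where they do the work, as an engineer would, in place of code of your own. Each camera call takes 0.05 s, during which the arm holds its last target. There are 200 camera calls.

### The job

Clear the three padlocks from the front of the aluminium stock tray onto the black side mat, all three standing upright on it; then fetch the grey night-latch case from behind them and stand it upright, on the edge it stands on now, on the rubber pad in the grey job tray, lined up with the pad and within it. Then put every padlock back upright on the very place where it stood at the start, squared up with the tray as before, without shifting the tin and the carton at the back of the stock tray.

Things in the scene. Friction and masses are not known exactly. Their poses are not given: they have to be found in the camera images.
- lock_wide_center (a point): Wide padlock: oblong brass body with square ends, 28 mm in x, 54 mm in y, 48 mm high; steel shackle (upside-down U in the y-z plane, vertical legs) 34 mm wide outside in y, 9 mm thick, its top 80 mm above the underside. About 300 g. The point is on the middle axis, 40 mm above the underside (half-way up); z up, y along the width; alike when turned 180 degrees.
- lock_oval_center (a point): Round-ended padlock: brass body that from above is an oblong with half-round ends, 29 mm in x, 53 mm in y, 48 mm high; steel shackle (upside-down U in the y-z plane, vertical legs) 30 mm wide outside in y, 9 mm thick, its top 80 mm above the underside. About 280 g. The point is on the middle axis, 40 mm above the underside (half-way up); z up, y along the width; alike when turned 180 degrees.
- lock_tall_center (a point): Tall padlock: smaller square-ended brass body, 24 mm in x, 40 mm in y, 48 mm high, with the longest and thinnest shackle; steel shackle (upside-down U in the y-z plane, vertical legs) 26 mm wide outside in y, 7 mm thick, its top 100 mm above the underside. About 200 g. The point is on the middle axis, 50 mm above the underside (half-way up); z up, y along the width; alike when turned 180 degrees.
- latch_center (a point): Night-latch case: grey box on its long edge, 30 mm thick in x, 100 long in y, 45 high, about 420 g. Point: centre of the box, 22.5 mm above its underside; z up. A brass bolt sticks 12 mm out of its +y end; a brass thumb turn (22 mm across, 32 mm towards -y of the centre) stands 16 mm out of its +x face. It starts about 9 mm behind the padlocks; about 50 mm is free behind it.
- stock_tray: Fixed aluminium tray, floor 4 mm above the table, rim 10 mm high. Origin at table height; x to its back, y to its left; it spans -70 to 130 mm in x, -120 to 120 in y. At x = -37 mm lie three rubber patches (36 by 60 mm) at y = -74, 0, 74; one padlock stands on each, its width along y, in any order. The latch stands near x = 1, y = 0, its length along y.
- side_mat: Fixed plain black rubber mat on the table, 250 mm along its x, 120 mm along its y, 4 mm thick. Origin at the middle of its underside, at table height. Lies to the left or right of the stock tray, the job tray on the other side.
- job_tray: Fixed open grey plastic tray, outside 190 mm along its x, 140 along its y; walls 4 mm thick, 22 high. In its middle lies a black rubber pad, 120 mm along x by 50 along y, its top 6 mm above the table; the latch is to stand on it, its length along the tray's x, either way round. Origin: middle of the underside, at table height.
- tin_center (a point): Round steel tin, 46 mm across, 55 mm high, on the back of the stock tray; leave it alone. The point is its centre.
- carton_center (a point): Small cardboard carton 44 by 80 by 40 mm high, on the back of the stock tray; leave it alone. The point is its centre.

How it is judged:
By the outcome, as a careful person would: the job done as asked, in the order asked, and still so for the second after the job is handed in, with the robot touching nothing.
It also fails if it takes over 125 s, if anything falls off the work surface, if the arm or the gripper's body presses on something with over 40 N, if the wrist force passes 120 N, or if a joint passes its speed limit or range.

## Working session

There is one attempt and no reset: what is moved stays moved. The work goes in short steps, Python scripts to look and compute and a tool call to move; the robot and the scene stay as the last step left them, time stands still between calls to the robot, and variables do not carry over. Pictures are saved under pics/ and viewed, at most 14 in all, crops included, and the job is handed in when it is done.

Besides the shell and the picture viewer there is one more tool, called after "Emit:" by a JSON object that holds its "method" and its "body", one argument or row to a line. step_arm: Moves the arm, as the interface text tells. Its arguments: {"type":"object","properties":{"claw":{"type":"array","items":{"type":"number"}},"slide":{"type":"array","items":{"type":"array","items":{"type":"number"}}},"turn":{"type":"array","items":{"type":"array","items":{"type":"number"}}},"grip_force":{"type":"number"}},"required":["claw","slide","turn"]}

```bash
ls; mkdir -p pics; python3 - <<'E'
from rig import manip, vision, order, spotter
import cv2, numpy as np
print(manip.read_state(), manip.grasp_offset)
ims=[]
for c in("top","side"):
    p,d=vision.grab_frame(c); np.savez(f"{c}0.npz",p=p,d=d)
    cv2.imwrite(f"pics/{c}0.png",p[:,:,::-1])
    k=vision.get_calibration(c); R=cv2.Rodrigues(np.array(k["rvec"]))[0]; print(c,np.round(k["K"],1).tolist(),np.round(-R.T@np.ravel(k["tvec"]),0),np.round(R,2).tolist())
E
```

```text
pics
{'time_s': 0.0, 'qpos': array([ 1.19392904e+00,  8.79791305e-02,  1.37225899e+00,  7.44155767e-06,
        1.68361115e+00, -1.03092556e-01]), 'joint_velocities': array([-6.90964826e-04, -7.72222590e-04,  6.06391880e-04,  2.27245167e-03,
       -8.37101109e-05,  1.70174217e-03]), 'tau': array([-5.93405130e-04, -3.51864302e+01, -3.13271642e+01, -2.14264460e-04,
        1.07899777e-02, -8.55432461e-06]), 'tcp_pos': array([148.51563025, 529.05035147, 230.12354378]), 'ee_rot': array([[-9.62757316e-01,  2.70365768e-01, -8.37329197e-04],
       [ 2.70366959e-01,  9.62755066e-01, -2.09552493e-03],
       [ 2.39584717e-04, -2.24386811e-03, -9.99997454e-01]]), 'wrist_force': array([0.19453714, 0.13181273, 0.50062244]), 'moment': array([-0.04557127,  0.00625928,  0.0126864 ]), 'grasp_force': 0.0, 'finger_gap': 85.505598618421} 18.700000000000003
top [[500.3, 0.0, 279.8], [0.0, 500.3, 208.4], [0.0, 0.0, 1.0]] [ 486.  -18. 1115.] [[0.01, -1.0, -0.01], [-0.99, -0.01, -0.11], [0.11, 0.01, -0.99]]
side [[386.7, 0.0, 284.1], [0.0, 386.7, 209.6], [0.0, 0.0, 1.0]] [297. 356. 663.] [[-0.74, -0.67, 0.01], [-0.54, 0.59, -0.59], [0.39, -0.45, -0.8]]
```

View pics/top0.png

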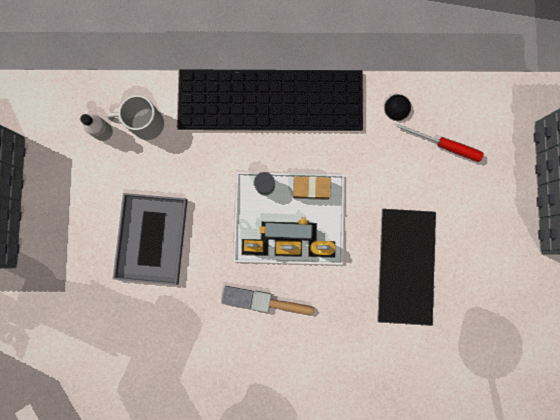

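View pics/side0.png

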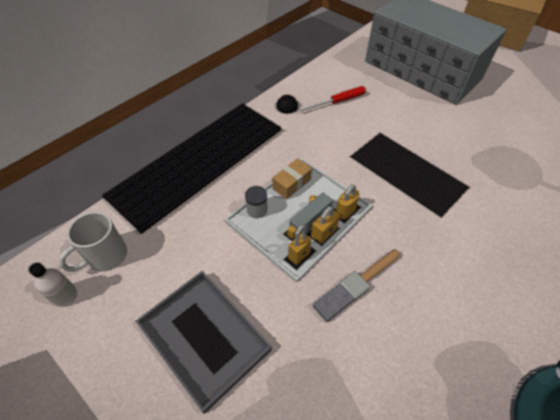

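Left to right in the top view: tall lock (253,246), wide (288,247) and oval (322,247). The latch is behind them at (289,231), with its bolt to +y. The job tray (150,238) is at +y and the mat (407,267) is at -y. Next I'll measure them from the outlines and depth.

```bash
cat > h.py <<'E'
import numpy as np, cv2
from rig import manip, vision, order, spotter
def cal(c):
    k=vision.get_calibration(c); R=cv2.Rodrigues(np.array(k["rvec"],float))[0]
    return np.array(k["K"]),R,np.ravel(k["tvec"])
def cloud(c,d):
    K,R,t=cal(c); v,u=np.indices(d.shape)
    P=np.stack([(u-K[0,2])/K[0,0]*d,(v-K[1,2])/K[1,1]*d,d],-1)
    P=(P-t)@R; P[d<=0]=np.nan; return P
def onplane(c,uv,z):
    K,R,t=cal(c); uv=np.atleast_2d(uv).astype(float)
    r=np.c_[(uv-K[:2,2])/[K[0,0],K[1,1]],np.ones(len(uv))]@R
    o=-R.T@t; return o+r*((z-o[2])/r[:,2])[:,None]
def contour_rect(c,m,z):
    cs,_=cv2.findContours(m.astype(np.uint8),cv2.RETR_EXTERNAL,cv2.CHAIN_APPROX_NONE)
    q=max(cs,key=cv2.contourArea)[:,0]
    return cv2.minAreaRect(onplane(c,q,z)[:,:2].astype(np.float32))
def long_angle(r):
    b=cv2.boxPoints(r); e=b[1]-b[0]; f=b[2]-b[1]; e=e if np.hypot(*e)>np.hypot(*f) else f
    return np.degrees(np.arctan2(e[1],e[0]))%180
def state():
    s=manip.read_state(); R=s["ee_rot"]
    print("t%.2f"%s["time_s"],"tcp",np.round(s["tcp_pos"],1),"yaw_y %.2f"%np.degrees(np.arctan2(R[1,1],R[0,1])),"zax",np.round(R[:,2],4),"F",np.round(s["wrist_force"],1),"gap %.1f"%s["finger_gap"],"g %.0f"%s["grasp_force"]); return s
E
cat > a.py <<'E'
from h import *
zs=dict(stock_tray=10,side_mat=4,job_tray=22,lock_wide_center=50,lock_oval_center=50,lock_tall_center=50,latch_center=49)
for c in("top","side"):
    p,d=vision.grab_frame(c); np.savez(f"{c}0.npz",p=p,d=d); P=cloud(c,d)
    for n,z in zs.items():
        L=spotter.outline_of(c,n)
        if not L: print(c,n,"none"); continue
        o=L[0]; m=o["region"]; Q=P[m]; Q=Q[~np.isnan(Q[:,0])]; r=contour_rect(c,m,z)
        print(c,n,"%.2f"%o["score"],[int(x) for x in o["extent"]],"ctr",np.round(r[0],1),"size",np.round(r[1],1),"long %.1f"%long_angle(r),"z pct",np.round(np.percentile(Q[:,2],[2,50,98]),1))
        np.save(f"m_{c}_{n}.npy",m)
E
python3 a.py
```

```text
top stock_tray 0.75 [233, 170, 111, 93] ctr [583. -24.] size [239.8 199.8] long 89.0 z pct [-0.2  4.3 11.6]
top side_mat 0.67 [376, 205, 66, 121] ctr [ 479.3 -285.1] size [121.1 252.2] long 176.8 z pct [-0.6  3.8  8. ]
top job_tray 0.85 [114, 192, 70, 93] ctr [533.2 279.5] size [144.8 191.9] long 175.4 z pct [-0.   5.1 23.7]
top lock_wide_center 0.88 [274, 241, 25, 13] ctr [515.6 -21.1] size [27.5 51. ] long 90.5 z pct [46.5 52.1 84.3]
top lock_oval_center 0.69 [311, 241, 24, 17] ctr [516.2 -95.4] size [31.8 50.9] long 90.1 z pct [13.3 52.5 83.1]
top lock_tall_center 0.68 [244, 239, 18, 11] ctr [519.2  51.2] size [23.3 38.4] long 90.5 z pct [ 42.2  52.  104.5]
top latch_center none
side stock_tray 0.69 [225, 159, 145, 123] ctr [585.7 -24.7] size [247.7 203.8] long 89.0 z pct [ 3.2  6.1 13.3]
side side_mat 0.58 [349, 135, 119, 80] ctr [ 481.5 -285.5] size [124.7 251.3] long 176.8 z pct [2.9 5.9 8.3]
side job_tray 0.96 [137, 273, 135, 139] ctr [537.2 281. ] size [143.2 197.8] long 175.4 z pct [ 3.2  6.4 24.5]
side lock_wide_center 0.79 [313, 205, 29, 39] ctr [513.3 -15.4] size [41.3 85. ] long 95.6 z pct [12.  52.1 84.9]
side lock_oval_center 0.85 [336, 186, 23, 31] ctr [515.8 -88. ] size [38.7 91.3] long 113.3 z pct [ 9.  52.3 84.3]
side lock_tall_center 0.88 [291, 226, 20, 37] ctr [519.8  50.8] size [38.6 81.8] long 108.5 z pct [ 11.1  52.4 104.3]
side latch_center 0.64 [289, 193, 41, 48] ctr [551.3 -10. ] size [ 43.4 126.6] long 95.8 z pct [22.5 50.  52.7]
```

```bash
cat > b.py <<'E'
from h import *
for c in("top","side"):
    f=np.load(f"{c}0.npz"); P=cloud(c,f["d"])
    for n,y in dict(tall=51,wide=-22,oval=-96).items():
        q=P.reshape(-1,3); q=q[~np.isnan(q[:,0])]
        q=q[(abs(q[:,0]-516)<40)&(abs(q[:,1]-y)<34)]
        s=q[q[:,2]>60]; b=q[(q[:,2]>49)&(q[:,2]<56)&(q[:,0]<531)]
        for k,w in(("shk",s),("body",b)):
            lo,hi=np.percentile(w[:,:2],[3,97],0); m,V=np.linalg.eigh(np.cov(w[:,:2].T)); v=V[:,1]
            print(c,n,k,len(w),"mid",np.round((lo+hi)/2,1),"mean",np.round(w[:,:2].mean(0),1),"ext",np.round(hi-lo,1),"ang %.1f"%(np.degrees(np.arctan2(v[1],v[0]))%180),"zmax %.1f"%w[:,2].max())
    q=P.reshape(-1,3); q=q[(abs(q[:,0]-554)<22)&(abs(q[:,1]+23)<70)&(q[:,2]>44)&(q[:,2]<53)]
    q=q[(q[:,0]>536)]
    r=cv2.minAreaRect(q[:,:2].astype(np.float32)); print(c,"latch",len(q),r,long_angle(r))
    # job pad
    f2=f["p"]; 
    m=np.load(f"m_{c}_job_tray.npy"); cen=np.array([533,280]); d2=np.hypot(P[...,0]-cen[0],P[...,1]-cen[1])
    k=(f2.sum(-1)<110)&(d2<75); r=contour_rect(c,k,6); print(c,"pad",r,long_angle(r))
    for z,l in ((4,"mat"),):
        K,R,t=cal(c)
        k=(f2.sum(-1)<110)&(np.hypot(P[...,0]-480,P[...,1]+285)<145); r=contour_rect(c,k,4); print(c,"mat",r,long_angle(r))
E
python3 b.py
```

```text
top tall shk 45 mid [519.3  51.1] mean [518.9  51. ] ext [ 7. 23.] ang 86.5 zmax 107.4
top tall body 149 mid [519.2  51.6] mean [519.   52.2] ext [23.3 37.4] ang 92.1 zmax 55.7
top wide shk 73 mid [515.8 -22.2] mean [515.5 -22. ] ext [ 8.3 30.8] ang 88.8 zmax 86.2
top wide body 227 mid [515.6 -23.2] mean [515.7 -23.5] ext [27.3 50.8] ang 88.8 zmax 56.0
top oval shk 65 mid [516.4 -96.8] mean [516.3 -95.8] ext [ 8.3 26.7] ang 88.9 zmax 88.2
top oval body 210 mid [516.2 -96.3] mean [516. -96.] ext [27.4 44.8] ang 88.8 zmax 55.6
top latch 637 ((552.4489135742188, -20.706016540527344), (103.20799255371094, 30.04985237121582), 87.8346176147461) 87.834595
top pad ((534.1879272460938, 280.3537902832031), (47.699798583984375, 116.81891632080078), 85.62364196777344) 175.62363
top mat ((478.7669372558594, -285.49603271484375), (115.70409393310547, 245.56993103027344), 87.01824951171875) 177.01825
side tall shk 133 mid [522.   52.8] mean [521.2  54. ] ext [ 6.1 23.4] ang 85.8 zmax 106.8
side tall body 176 mid [520.   52.7] mean [518.4  54. ] ext [19.6 37.1] ang 83.1 zmax 55.8
side wide shk 109 mid [518.4 -21.6] mean [517.6 -19.1] ext [ 7.4 30.6] ang 88.0 zmax 87.0
side wide body 228 mid [517.4 -21.7] mean [514.6 -17.7] ext [24.6 50.4] ang 80.7 zmax 56.0
side oval shk 92 mid [519.2 -95. ] mean [518.5 -92.9] ext [ 8.2 24.5] ang 85.3 zmax 87.3
side oval body 182 mid [517.5 -95.9] mean [515.2 -91.7] ext [24.  47.3] ang 79.4 zmax 55.9
side latch 629 ((555.1386108398438, -22.425460815429688), (100.20257568359375, 30.80807113647461), 87.37725830078125) 87.377266
side pad ((538.3285522460938, 281.14794921875), (47.685577392578125, 117.8399429321289), 85.60899353027344) 175.60901
side mat ((481.97216796875, -284.6933288574219), (112.20904541015625, 242.74130249023438), 87.07929229736328) 177.0793
```

```bash
cat >> h.py <<'E'
def plan(x,y,z,yaw,n=None):
    """print n calls (last-row values): slide in m in tool axes at each call's start, turn about z"""
    s=state(); p=s["tcp_pos"]; R=s["ee_rot"]; y0=np.degrees(np.arctan2(R[1,1],R[0,1]))
    d=np.array([x,y,z])-p; dy=yaw-y0; n=n or int(np.ceil(max(np.linalg.norm(d)/195,abs(dy)/34)))
    for i in range(n):
        a=np.radians(y0+dy*i/n); X=np.array([-np.sin(-a+np.pi/2-np.pi/2)*0+np.sin(a)*-1,np.cos(a),0]); Y=np.array([np.cos(a),np.sin(a),0]); X=np.cross(Y,[0,0,-1.])
        e=d/n/1000; print("call",i,"slide",np.round([e@X,e@Y,-e[2]],4),"turn z %.1f"%(-dy/n))
E
sed -i 's/X=np.array(\[-np.sin.*,0\]); Y=/Y=/' h.py
python3 -c "
from h import *
plan(520,52,190,-1.1,4)"
```

```text
t0.90 tcp [148.7 529.5 231.4] yaw_y 74.31 zax [ 1.e-04  1.e-04 -1.e+00] F [ 0.4  1.1 -0.2] gap 85.3 g 0
call 0 slide [-0.1216 -0.0898  0.0103] turn z 18.9
call 1 slide [-0.1441 -0.0457  0.0103] turn z 18.9
call 2 slide [-0.1512  0.0033  0.0103] turn z 18.9
call 3 slide [-0.142   0.052   0.0103] turn z 18.9
```

Emit:
{"method": "step_arm", "body": {
  "claw": [0.3,0.3,0.3,0.3,0.3],
  "slide": [
    [-0.024,-0.018,0.002],
    [-0.049,-0.036,0.004],
    [-0.073,-0.054,0.006],
    [-0.097,-0.072,0.008],
    [-0.1216,-0.0898,0.0103]
  ],
  "turn": [
    [0,0,3.8],
    [0,0,7.6],
    [0,0,11.3],
    [0,0,15.1],
    [0,0,18.9]
  ]
}}

```text
time_s: 1.32
tcp_pos: [242.0, 409.1, 221.1]
ee_rot: [[-0.822, 0.57, 0.0], [0.57, 0.822, 0.0], [-0.0, 0.001, -1.0]]
wrist_force: [0.1, 0.2, 0.3]
finger_gap: 30.2
grasp_force: 0.0
```

Emit:
{"method": "step_arm", "body": {
  "claw": [0.3,0.3,0.3,0.3,0.3],
  "slide": [
    [-0.029,-0.009,0.002],
    [-0.058,-0.018,0.004],
    [-0.086,-0.027,0.006],
    [-0.115,-0.036,0.008],
    [-0.1441,-0.0457,0.0103]
  ],
  "turn": [
    [0,0,3.8],
    [0,0,7.6],
    [0,0,11.3],
    [0,0,15.1],
    [0,0,18.9]
  ]
}}

```text
time_s: 1.73
tcp_pos: [334.9, 289.6, 210.9]
ee_rot: [[-0.593, 0.805, 0.001], [0.805, 0.593, 0.001], [0.0, 0.001, -1.0]]
wrist_force: [0.8, 0.6, -0.7]
finger_gap: 30.0
grasp_force: 0.0
```

Emit:
{"method": "step_arm", "body": {
  "claw": [0.3,0.3,0.3,0.3,0.3],
  "slide": [
    [-0.03,0.001,0.002],
    [-0.06,0.001,0.004],
    [-0.09,0.002,0.006],
    [-0.12,0.003,0.008],
    [-0.1512,0.0033,0.0103]
  ],
  "turn": [
    [0,0,3.8],
    [0,0,7.6],
    [0,0,11.3],
    [0,0,15.1],
    [0,0,18.9]
  ]
}}

```text
time_s: 2.15
tcp_pos: [427.6, 170.0, 200.6]
ee_rot: [[-0.3, 0.954, 0.001], [0.954, 0.3, 0.0], [0.0, 0.001, -1.0]]
wrist_force: [0.5, 0.9, 0.2]
finger_gap: 29.7
grasp_force: 0.0
```

Emit:
{"method": "step_arm", "body": {
  "claw": [0.3,0.3,0.3,0.3,0.3],
  "slide": [
    [-0.028,0.01,0.002],
    [-0.057,0.021,0.004],
    [-0.085,0.031,0.006],
    [-0.114,0.042,0.008],
    [-0.142,0.052,0.0103]
  ],
  "turn": [
    [0,0,3.8],
    [0,0,7.6],
    [0,0,11.3],
    [0,0,15.1],
    [0,0,18.9]
  ]
}}

```text
time_s: 2.57
tcp_pos: [520.3, 50.1, 190.2]
ee_rot: [[0.026, 1.0, 0.001], [1.0, -0.026, 0.0], [0.0, 0.001, -1.0]]
wrist_force: [1.2, 0.4, 1.1]
finger_gap: 29.9
grasp_force: 0.0
```

Emit:
{"method": "step_arm", "body": {
  "claw": [0.3,0.3],
  "slide": [
    [0,0,0],
    [0,0,0]
  ],
  "turn": [
    [0,0,0],
    [0,0,0]
  ]
}}

```text
time_s: 2.73
tcp_pos: [519.7, 50.5, 189.6]
ee_rot: [[0.025, 1.0, -0.001], [1.0, -0.025, 0.0], [0.0, -0.001, -1.0]]
wrist_force: [-0.4, 0.9, 1.1]
finger_gap: 30.1
grasp_force: 0.0
```

```bash
python3 -c "
from h import *
plan(520,52,100,-1.1,1)"
```

```text
t2.73 tcp [519.7  50.5 189.6] yaw_y -1.41 zax [-1.3e-03  4.0e-04 -1.0e+00] F [-0.4  0.9  1.1] gap 30.1 g 0
call 0 slide [0.0016 0.0003 0.0896] turn z -0.3
```

Emit:
{"method": "step_arm", "body": {
  "claw": [0.3,0.3,0.3,0.3,0.3],
  "slide": [
    [0.0015,0,0.03],
    [0.0015,0,0.06],
    [0.0015,0,0.09],
    [0.0015,0,0.11],
    [0.0015,0,0.1145]
  ],
  "turn": [
    [0,0,-0.2],
    [0,0,-0.2],
    [0,0,-0.2],
    [0,0,-0.2],
    [0,0,-0.2]
  ]
}}

```text
time_s: 3.15
tcp_pos: [515.6, 54.3, 71.3]
ee_rot: [[0.017, 1.0, -0.009], [1.0, -0.017, 0.001], [0.0, -0.009, -1.0]]
wrist_force: [-1.0, -0.0, -0.1]
finger_gap: 30.4
grasp_force: 0.0
```

Emit:
{"method": "step_arm", "body": {
  "claw": [0.45,0.55,0.6,0.64,0.68],
  "slide": [
    [0,0,0],
    [0,0,0],
    [0,0,0],
    [0,0,0],
    [0,0,0]
  ],
  "turn": [
    [0,0,0],
    [0,0,0],
    [0,0,0],
    [0,0,0],
    [0,0,0]
  ],
  "grip_force": 30
}}

```text
time_s: 3.57
tcp_pos: [520.5, 53.2, 77.4]
ee_rot: [[0.019, 1.0, 0.003], [1.0, -0.019, 0.0], [0.0, 0.003, -1.0]]
wrist_force: [1.1, 0.0, 0.2]
finger_gap: 13.4
grasp_force: 0.0
```

```bash
python3 - <<'E'
from h import *
state()
p,d=vision.grab_frame("side"); cv2.imwrite("pics/s1.png",cv2.resize(p[150:300,220:420,::-1],None,fx=4,fy=4))
E
```

```text
t3.57 tcp [520.5  53.2  77.4] yaw_y -1.08 zax [ 3.4e-03  1.0e-04 -1.0e+00] F [1.1 0.  0.2] gap 13.4 g 0
```

View pics/s1.png

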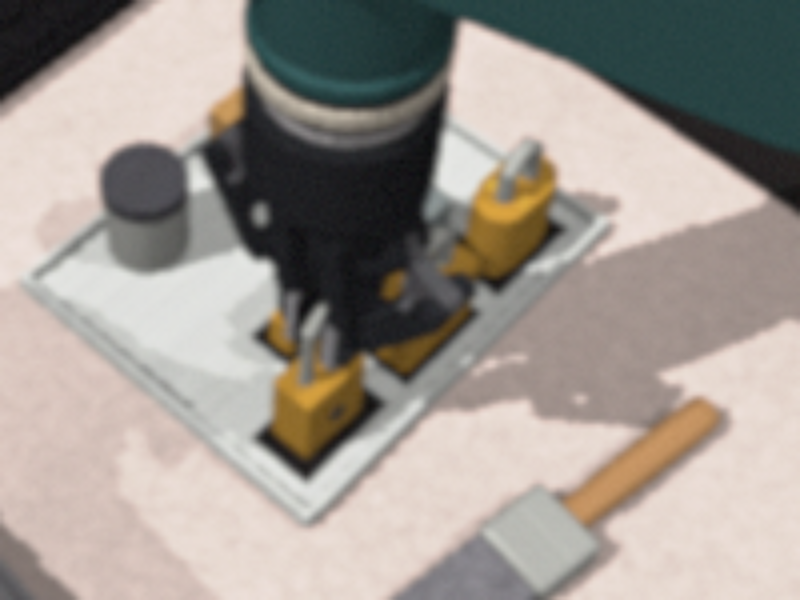

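The pads straddle the tall shackle, at about (313,340) in the crop. I'll close them gently.

Emit:
{"method": "step_arm", "body": {
  "claw": [0.7,0.73,0.76,0.8,0.82],
  "slide": [
    [0,0,0],
    [0,0,0],
    [0,0,0],
    [0,0,0],
    [0,0,0]
  ],
  "turn": [
    [0,0,0],
    [0,0,0],
    [0,0,0],
    [0,0,0],
    [0,0,0]
  ]
}}

```text
time_s: 4.03
tcp_pos: [519.5, 53.1, 75.7]
ee_rot: [[0.019, 1.0, 0.0], [1.0, -0.019, 0.0], [0.0, 0.0, -1.0]]
wrist_force: [-0.2, -0.1, 0.4]
finger_gap: 7.3
grasp_force: 0.7
```

Emit:
{"method": "step_arm", "body": {
  "claw": [0.9,1,1,1,1],
  "slide": [
    [0,0,0],
    [0,0,0],
    [0,0,0],
    [0,0,0],
    [0,0,0]
  ],
  "turn": [
    [0,0,0],
    [0,0,0],
    [0,0,0],
    [0,0,0],
    [0,0,0]
  ]
}}

```text
time_s: 4.45
tcp_pos: [519.4, 53.1, 75.5]
ee_rot: [[0.019, 1.0, -0.0], [1.0, -0.019, 0.0], [0.0, -0.0, -1.0]]
wrist_force: [0.4, -0.3, 0.5]
finger_gap: 5.9
grasp_force: 31.2
```

```bash
python3 - <<'E'
from h import *
state()
E
```

```text
t4.45 tcp [519.4  53.1  75.5] yaw_y -1.08 zax [-1.e-04  0.e+00 -1.e+00] F [ 0.4 -0.3  0.5] gap 5.9 g 31
```

Emit:
{"method": "step_arm", "body": {
  "claw": [1,1,1,1,1],
  "slide": [
    [0,0,-0.005],
    [0,0,-0.025],
    [0,0,-0.055],
    [0,0,-0.085],
    [0,0,-0.11]
  ],
  "turn": [
    [0,0,0],
    [0,0,0],
    [0,0,0],
    [0,0,0],
    [0,0,0]
  ]
}}

```text
time_s: 4.87
tcp_pos: [519.1, 53.2, 187.3]
ee_rot: [[0.019, 1.0, -0.0], [1.0, -0.019, 0.0], [0.0, -0.0, -1.0]]
wrist_force: [1.2, 0.2, -2.0]
finger_gap: 6.2
grasp_force: 30.9
```

Emit:
{"method": "step_arm", "body": {
  "claw": [1,1,1,1,1],
  "slide": [
    [-0.01,0.002,0],
    [-0.03,0.005,0],
    [-0.06,0.009,0],
    [-0.09,0.013,0],
    [-0.12,0.018,0]
  ],
  "turn": [
    [0,0,0],
    [0,0,0],
    [0,0,0],
    [0,0,0],
    [0,0,0]
  ]
}}

```text
time_s: 5.28
tcp_pos: [534.2, -68.5, 184.0]
ee_rot: [[0.018, 1.0, -0.003], [1.0, -0.018, 0.001], [0.0, -0.003, -1.0]]
wrist_force: [0.9, 0.4, -2.5]
finger_gap: 5.9
grasp_force: 30.8
```

Emit:
{"method": "step_arm", "body": {
  "claw": [1,1,1,1,1],
  "slide": [
    [-0.03,0.004,0],
    [-0.06,0.008,0],
    [-0.09,0.012,0],
    [-0.12,0.016,0],
    [-0.15,0.02,0]
  ],
  "turn": [
    [0,0,0],
    [0,0,0],
    [0,0,0],
    [0,0,0],
    [0,0,0]
  ]
}}

```text
time_s: 5.7
tcp_pos: [551.3, -219.2, 183.7]
ee_rot: [[0.019, 1.0, -0.003], [1.0, -0.019, 0.001], [0.001, -0.003, -1.0]]
wrist_force: [-0.1, 0.6, -1.3]
finger_gap: 6.1
grasp_force: 30.8
```

Emit:
{"method": "step_arm", "body": {
  "claw": [1,1,1,1,1],
  "slide": [
    [-0.025,0.003,0],
    [-0.045,0.005,0],
    [-0.06,0.007,0],
    [-0.067,0.0084,0],
    [-0.067,0.0084,0]
  ],
  "turn": [
    [0,0,0],
    [0,0,0],
    [0,0,0],
    [0,0,0],
    [0,0,0]
  ]
}}

```text
time_s: 6.12
tcp_pos: [558.9, -285.9, 184.2]
ee_rot: [[0.021, 1.0, -0.002], [1.0, -0.021, 0.001], [0.001, -0.002, -1.0]]
wrist_force: [-0.3, 0.7, -2.0]
finger_gap: 6.2
grasp_force: 30.8
```

Emit:
{"method": "step_arm", "body": {
  "claw": [1,1,1,1,1],
  "slide": [
    [0,0,0.03],
    [0,0,0.06],
    [0,0,0.085],
    [0,0,0.1],
    [0,0,0.104]
  ],
  "turn": [
    [0,0,0],
    [0,0,0],
    [0,0,0],
    [0,0,0],
    [0,0,0]
  ]
}}

```text
time_s: 6.53
tcp_pos: [557.1, -281.5, 76.9]
ee_rot: [[0.017, 1.0, -0.007], [1.0, -0.017, 0.005], [0.005, -0.007, -1.0]]
wrist_force: [-0.4, 0.0, -2.9]
finger_gap: 6.0
grasp_force: 30.8
```

Emit:
{"method": "step_arm", "body": {
  "claw": [1,1,1],
  "slide": [
    [0,0,0],
    [0,0,0],
    [0,0,0.0]
  ],
  "turn": [
    [0,0,0],
    [0,0,0],
    [0,0,0]
  ]
}}

```text
time_s: 6.78
tcp_pos: [560.6, -284.9, 83.9]
ee_rot: [[0.018, 1.0, 0.003], [1.0, -0.018, -0.002], [-0.002, 0.003, -1.0]]
wrist_force: [0.0, -1.0, -1.8]
finger_gap: 6.1
grasp_force: 30.8
```

```bash
python3 - <<'E'
from h import *
state()
p,d=vision.grab_frame("top"); P=cloud("top",d).reshape(-1,3); 
p,d=vision.grab_frame("side"); cv2.imwrite("pics/s2.png",cv2.resize(p[80:230,310:510,::-1],None,fx=4,fy=4))
E
```

```text
t6.78 tcp [ 560.6 -284.9   83.9] yaw_y -1.05 zax [ 0.0034 -0.0019 -1.    ] F [ 0.  -1.  -1.8] gap 6.1 g 31
```

View pics/s2.png

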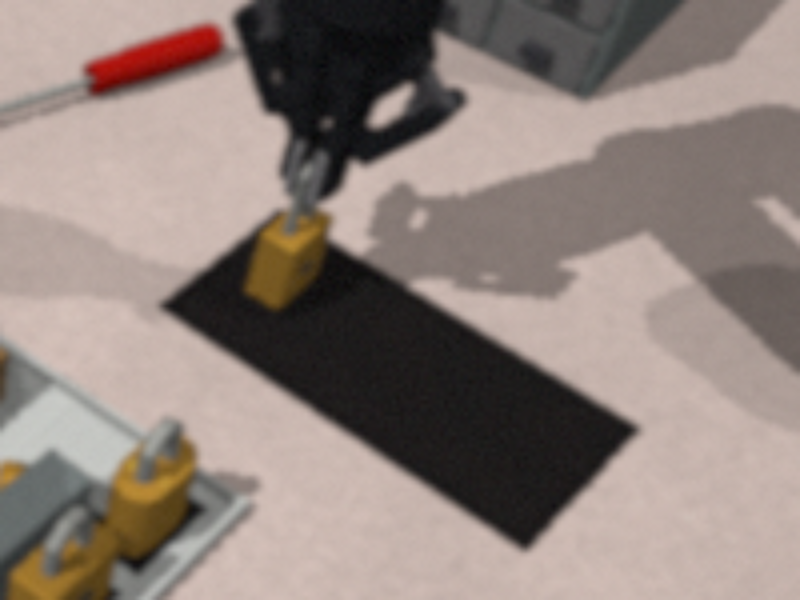

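The lock has pitched about 10–15° in the grip. I'll lower it softly so the mat levels it, and grip the others harder.

Emit:
{"method": "step_arm", "body": {
  "claw": [1,1,1,1,1],
  "slide": [
    [0,0,0.001],
    [0,0,0.002],
    [0,0,0.003],
    [0,0,0.004],
    [0,0,0.005]
  ],
  "turn": [
    [0,0,0],
    [0,0,0],
    [0,0,0],
    [0,0,0],
    [0,0,0]
  ],
  "grip_force": 20
}}

```text
time_s: 7.3
tcp_pos: [559.3, -284.7, 76.4]
ee_rot: [[0.019, 1.0, -0.0], [1.0, -0.019, 0.0], [0.0, -0.0, -1.0]]
wrist_force: [0.6, 0.5, -2.5]
finger_gap: 6.1
grasp_force: 30.8
```

Emit:
{"method": "step_arm", "body": {
  "claw": [1,1,1],
  "slide": [
    [0,0,0.001],
    [0,0,0.0015],
    [0,0,0.002]
  ],
  "turn": [
    [0,0,0],
    [0,0,0],
    [0,0,0]
  ]
}}

```text
time_s: 7.55
tcp_pos: [559.6, -284.9, 75.5]
ee_rot: [[0.019, 1.0, 0.001], [1.0, -0.019, -0.0], [-0.0, 0.001, -1.0]]
wrist_force: [-1.4, 1.2, 4.1]
finger_gap: 6.2
grasp_force: 31.5
```

Emit:
{"method": "step_arm", "body": {
  "claw": [1,1,1],
  "slide": [
    [0,0,0.0005],
    [0,0,0.001],
    [0,0,0.001]
  ],
  "turn": [
    [0,0,0],
    [0,0,0],
    [0,0,0]
  ]
}}

```text
time_s: 7.8
tcp_pos: [559.8, -284.9, 75.5]
ee_rot: [[0.019, 1.0, 0.001], [1.0, -0.019, -0.001], [-0.001, 0.001, -1.0]]
wrist_force: [-2.3, 1.2, 6.3]
finger_gap: 6.0
grasp_force: 31.9
```

Emit:
{"method": "step_arm", "body": {
  "claw": [0.84,0.82,0.8,0.78,0.75],
  "slide": [
    [0,0,0],
    [0,0,0],
    [0,0,0],
    [0,0,0],
    [0,0,0]
  ],
  "turn": [
    [0,0,0],
    [0,0,0],
    [0,0,0],
    [0,0,0],
    [0,0,0]
  ]
}}

```text
time_s: 8.22
tcp_pos: [559.2, -284.6, 73.0]
ee_rot: [[0.019, 1.0, -0.001], [1.0, -0.019, 0.0], [0.0, -0.001, -1.0]]
wrist_force: [-0.7, 0.2, -1.2]
finger_gap: 10.5
grasp_force: 0.0
```

Emit:
{"method": "step_arm", "body": {
  "claw": [0.7,0.6,0.5,0.5,0.5],
  "slide": [
    [0,0,0],
    [0,0,0],
    [0,0,0],
    [0,0,0],
    [0,0,0]
  ],
  "turn": [
    [0,0,0],
    [0,0,0],
    [0,0,0],
    [0,0,0],
    [0,0,0]
  ]
}}

```text
time_s: 8.63
tcp_pos: [559.4, -284.7, 73.6]
ee_rot: [[0.019, 1.0, 0.0], [1.0, -0.019, 0.0], [0.0, 0.0, -1.0]]
wrist_force: [-0.3, 0.1, -0.2]
finger_gap: 21.1
grasp_force: 0.0
```

Emit:
{"method": "step_arm", "body": {
  "claw": [0.4,0.3,0.3,0.3,0.3],
  "slide": [
    [0,0,-0.01],
    [0,0,-0.03],
    [0,0,-0.06],
    [0,0,-0.09],
    [0,0,-0.11]
  ],
  "turn": [
    [0,0,0],
    [0,0,0],
    [0,0,0],
    [0,0,0],
    [0,0,0]
  ]
}}

```text
time_s: 9.05
tcp_pos: [560.2, -285.2, 188.1]
ee_rot: [[0.019, 1.0, 0.004], [1.0, -0.019, -0.003], [-0.003, 0.004, -1.0]]
wrist_force: [0.5, -0.1, 1.1]
finger_gap: 29.8
grasp_force: 0.0
```

```bash
python3 - <<'E'
from h import *
p,d=vision.grab_frame("side"); cv2.imwrite("pics/s3.png",cv2.resize(p[80:230,310:510,::-1],None,fx=4,fy=4))
plan(517.5,-22,150,-1.1,3)
E
```

```text
t9.10 tcp [ 561.9 -286.2  192.9] yaw_y -1.08 zax [ 0.011  -0.0068 -0.9999] F [ 1.4 -0.6  3. ] gap 29.9 g 0
call 0 slide [ 0.0878 -0.0164  0.0143] turn z 0.0
call 1 slide [ 0.0878 -0.0165  0.0143] turn z 0.0
call 2 slide [ 0.0878 -0.0165  0.0143] turn z 0.0
```

View pics/s3.png

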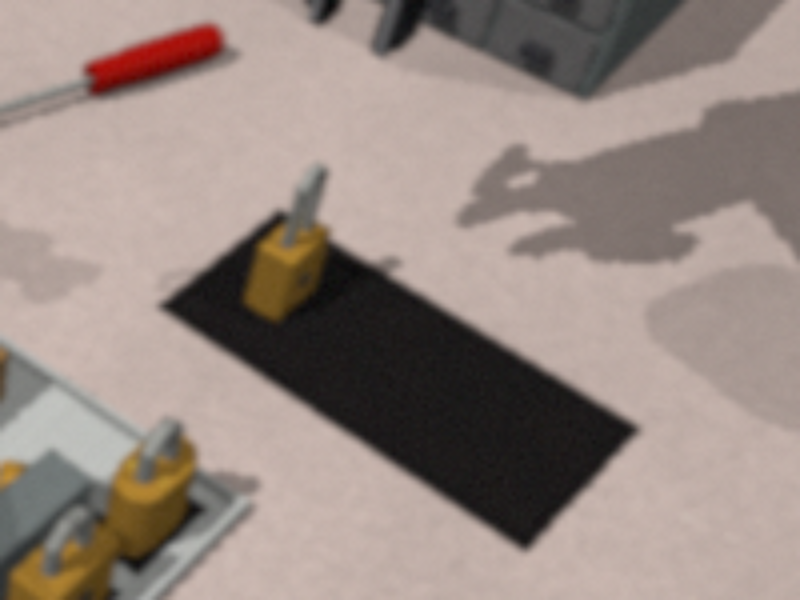

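The tall lock stands upright on the mat; the lean was only perspective. The wide one is next.

Emit:
{"method": "step_arm", "body": {
  "claw": [0.3,0.3,0.3,0.3,0.3],
  "slide": [
    [0.02,-0.004,0.0],
    [0.05,-0.009,0.0],
    [0.08,-0.014,0.0],
    [0.11,-0.02,0.0],
    [0.14,-0.025,0.0]
  ],
  "turn": [
    [0,0,0],
    [0,0,0],
    [0,0,0],
    [0,0,0],
    [0,0,0]
  ]
}}

```text
time_s: 9.52
tcp_pos: [536.6, -143.1, 184.1]
ee_rot: [[0.02, 1.0, 0.001], [1.0, -0.02, -0.0], [-0.0, 0.001, -1.0]]
wrist_force: [0.8, -0.2, -0.4]
finger_gap: 29.6
grasp_force: 0.0
```

Emit:
{"method": "step_arm", "body": {
  "claw": [0.3,0.3,0.3,0.3,0.3],
  "slide": [
    [0.03,-0.006,0.01],
    [0.06,-0.011,0.02],
    [0.09,-0.016,0.03],
    [0.11,-0.02,0.0335],
    [0.1219,-0.0223,0.0335]
  ],
  "turn": [
    [0,0,0],
    [0,0,0],
    [0,0,0],
    [0,0,0],
    [0,0,0]
  ]
}}

```text
time_s: 9.93
tcp_pos: [515.7, -19.5, 149.2]
ee_rot: [[0.017, 1.0, -0.002], [1.0, -0.017, 0.001], [0.001, -0.002, -1.0]]
wrist_force: [0.4, -0.4, 0.7]
finger_gap: 29.6
grasp_force: 0.0
```

Emit:
{"method": "step_arm", "body": {
  "claw": [0.3,0.3,0.3,0.3,0.3],
  "slide": [
    [0,0,0.01],
    [0,0,0.03],
    [0,0,0.05],
    [0,0,0.065],
    [0,0,0.075]
  ],
  "turn": [
    [0,0,0],
    [0,0,0],
    [0,0,0],
    [0,0,0],
    [0,0,0]
  ]
}}

```text
time_s: 10.35
tcp_pos: [516.5, -23.2, 73.2]
ee_rot: [[0.02, 1.0, -0.002], [1.0, -0.02, -0.0], [-0.0, -0.002, -1.0]]
wrist_force: [0.5, 0.9, -0.6]
finger_gap: 29.9
grasp_force: 0.0
```

Emit:
{"method": "step_arm", "body": {
  "claw": [0.3,0.3,0.3,0.3,0.3],
  "slide": [
    [0,0,0.006],
    [0,0,0.012],
    [0,0,0.016],
    [0,0,0.017],
    [0,0,0.017]
  ],
  "turn": [
    [0,0,0],
    [0,0,0],
    [0,0,0],
    [0,0,0],
    [0,0,0]
  ]
}}

```text
time_s: 10.77
tcp_pos: [517.4, -22.1, 58.4]
ee_rot: [[0.019, 1.0, 0.001], [1.0, -0.019, -0.0], [-0.0, 0.001, -1.0]]
wrist_force: [0.6, -0.2, 0.0]
finger_gap: 29.9
grasp_force: 0.0
```

Emit:
{"method": "step_arm", "body": {
  "claw": [0.3,0.35,0.4,0.45,0.5],
  "slide": [
    [0,0,0],
    [0,0,0],
    [0,0,0],
    [0,0,0],
    [0,0,0]
  ],
  "turn": [
    [0,0,0],
    [0,0,0],
    [0,0,0],
    [0,0,0],
    [0,0,0]
  ]
}}

```text
time_s: 11.18
tcp_pos: [517.2, -21.9, 58.4]
ee_rot: [[0.019, 1.0, 0.001], [1.0, -0.019, 0.0], [0.0, 0.001, -1.0]]
wrist_force: [1.0, 1.0, -0.4]
finger_gap: 21.0
grasp_force: 0.0
```

Emit:
{"method": "step_arm", "body": {
  "claw": [0.6,0.66,0.7,0.74,0.78],
  "slide": [
    [0,0,0],
    [0,0,0],
    [0,0,0],
    [0,0,0],
    [0,0,0]
  ],
  "turn": [
    [0,0,0],
    [0,0,0],
    [0,0,0],
    [0,0,0],
    [0,0,0]
  ],
  "grip_force": 60
}}

```text
time_s: 11.6
tcp_pos: [517.3, -22.0, 58.2]
ee_rot: [[0.019, 1.0, 0.001], [1.0, -0.019, 0.0], [0.0, 0.001, -1.0]]
wrist_force: [1.3, -0.1, -0.3]
finger_gap: 9.4
grasp_force: 0.3
```

Emit:
{"method": "step_arm", "body": {
  "claw": [0.82,0.9,1,1,1],
  "slide": [
    [0,0,0],
    [0,0,0],
    [0,0,0],
    [0,0,0],
    [0,0,0]
  ],
  "turn": [
    [0,0,0],
    [0,0,0],
    [0,0,0],
    [0,0,0],
    [0,0,0]
  ]
}}

```text
time_s: 12.02
tcp_pos: [517.5, -22.0, 58.4]
ee_rot: [[0.019, 1.0, 0.001], [1.0, -0.019, -0.0], [-0.0, 0.001, -1.0]]
wrist_force: [1.5, 0.4, 0.9]
finger_gap: 7.4
grasp_force: 58.6
```

```bash
python3 - <<'E'
from h import *
state()
E
```

```text
t12.02 tcp [517.5 -22.   58.4] yaw_y -1.09 zax [ 0.0011 -0.     -1.    ] F [1.5 0.4 0.9] gap 7.4 g 59
```

Emit:
{"method": "step_arm", "body": {
  "claw": [1,1,1,1,1],
  "slide": [
    [0,0,-0.005],
    [0,0,-0.025],
    [0,0,-0.055],
    [0,0,-0.085],
    [0,0,-0.11]
  ],
  "turn": [
    [0,0,0],
    [0,0,0],
    [0,0,0],
    [0,0,0],
    [0,0,0]
  ]
}}

```text
time_s: 12.43
tcp_pos: [516.1, -21.8, 169.0]
ee_rot: [[0.019, 1.0, -0.002], [1.0, -0.019, 0.0], [0.0, -0.002, -1.0]]
wrist_force: [0.2, -1.4, -2.3]
finger_gap: 7.2
grasp_force: 58.8
```

Emit:
{"method": "step_arm", "body": {
  "claw": [1,1,1,1,1],
  "slide": [
    [-0.015,-0.002,0],
    [-0.04,-0.005,0],
    [-0.07,-0.009,0],
    [-0.1,-0.012,0],
    [-0.13,-0.016,0]
  ],
  "turn": [
    [0,0,0],
    [0,0,0],
    [0,0,0],
    [0,0,0],
    [0,0,0]
  ]
}}

```text
time_s: 12.85
tcp_pos: [497.2, -152.2, 167.1]
ee_rot: [[0.018, 1.0, -0.003], [1.0, -0.018, 0.001], [0.001, -0.003, -1.0]]
wrist_force: [1.3, 0.1, -3.3]
finger_gap: 7.3
grasp_force: 58.7
```

Emit:
{"method": "step_arm", "body": {
  "claw": [1,1,1,1,1],
  "slide": [
    [-0.03,-0.004,0],
    [-0.06,-0.008,0],
    [-0.09,-0.012,0],
    [-0.12,-0.015,0],
    [-0.1337,-0.0162,0]
  ],
  "turn": [
    [0,0,0],
    [0,0,0],
    [0,0,0],
    [0,0,0],
    [0,0,0]
  ]
}}

```text
time_s: 13.27
tcp_pos: [477.9, -287.9, 166.8]
ee_rot: [[0.022, 1.0, -0.004], [1.0, -0.022, 0.0], [0.0, -0.004, -1.0]]
wrist_force: [-0.4, -0.5, -4.1]
finger_gap: 7.3
grasp_force: 58.7
```

Emit:
{"method": "step_arm", "body": {
  "claw": [1,1,1,1,1],
  "slide": [
    [0,0,0.01],
    [0,0,0.035],
    [0,0,0.06],
    [0,0,0.08],
    [0,0,0.095]
  ],
  "turn": [
    [0,0,0],
    [0,0,0],
    [0,0,0],
    [0,0,0],
    [0,0,0]
  ]
}}

```text
time_s: 13.68
tcp_pos: [478.1, -282.2, 69.3]
ee_rot: [[0.018, 1.0, -0.005], [1.0, -0.018, 0.005], [0.005, -0.005, -1.0]]
wrist_force: [-0.1, -0.4, -2.9]
finger_gap: 7.1
grasp_force: 58.6
```

Emit:
{"method": "step_arm", "body": {
  "claw": [1,1,1,1,1],
  "slide": [
    [0,0,0.005],
    [0,0,0.009],
    [0,0,0.012],
    [0,0,0.013],
    [0,0,0.013]
  ],
  "turn": [
    [0,0,0],
    [0,0,0],
    [0,0,0],
    [0,0,0],
    [0,0,0]
  ]
}}

```text
time_s: 14.1
tcp_pos: [480.4, -285.1, 61.0]
ee_rot: [[0.019, 1.0, 0.001], [1.0, -0.019, -0.001], [-0.001, 0.001, -1.0]]
wrist_force: [0.6, 0.9, -3.8]
finger_gap: 7.3
grasp_force: 58.6
```

Emit:
{"method": "step_arm", "body": {
  "claw": [1,1,1,1],
  "slide": [
    [0,0,0.001],
    [0,0,0.0015],
    [0,0,0.002],
    [0,0,0.002]
  ],
  "turn": [
    [0,0,0],
    [0,0,0],
    [0,0,0],
    [0,0,0]
  ]
}}

```text
time_s: 14.43
tcp_pos: [480.0, -285.1, 58.4]
ee_rot: [[0.019, 1.0, 0.0], [1.0, -0.019, -0.0], [-0.0, 0.0, -1.0]]
wrist_force: [0.5, -0.0, -1.5]
finger_gap: 7.4
grasp_force: 58.6
```

Emit:
{"method": "step_arm", "body": {
  "claw": [1,1,0.84,0.8,0.76],
  "slide": [
    [0,0,0.0007],
    [0,0,0.0007],
    [0,0,0.0007],
    [0,0,0.0007],
    [0,0,0.0007]
  ],
  "turn": [
    [0,0,0],
    [0,0,0],
    [0,0,0],
    [0,0,0],
    [0,0,0]
  ]
}}

```text
time_s: 14.85
tcp_pos: [480.2, -285.4, 57.8]
ee_rot: [[0.019, 1.0, 0.001], [1.0, -0.019, -0.001], [-0.001, 0.001, -1.0]]
wrist_force: [0.5, -0.8, 0.5]
finger_gap: 10.3
grasp_force: 0.0
```

Emit:
{"method": "step_arm", "body": {
  "claw": [0.7,0.6,0.5,0.4,0.3],
  "slide": [
    [0,0,0],
    [0,0,0],
    [0,0,0],
    [0,0,0],
    [0,0,0]
  ],
  "turn": [
    [0,0,0],
    [0,0,0],
    [0,0,0],
    [0,0,0],
    [0,0,0]
  ]
}}

```text
time_s: 15.27
tcp_pos: [479.8, -285.0, 57.3]
ee_rot: [[0.019, 1.0, -0.0], [1.0, -0.019, 0.0], [0.0, -0.0, -1.0]]
wrist_force: [0.1, -0.6, -0.2]
finger_gap: 30.0
grasp_force: 0.0
```

Emit:
{"method": "step_arm", "body": {
  "claw": [0.3,0.3,0.3,0.3,0.3],
  "slide": [
    [0,0,-0.01],
    [0,0,-0.03],
    [0,0,-0.06],
    [0,0,-0.085],
    [0,0,-0.1]
  ],
  "turn": [
    [0,0,0],
    [0,0,0],
    [0,0,0],
    [0,0,0],
    [0,0,0]
  ]
}}

```text
time_s: 15.68
tcp_pos: [481.0, -285.9, 161.9]
ee_rot: [[0.019, 1.0, 0.005], [1.0, -0.019, -0.003], [-0.003, 0.005, -1.0]]
wrist_force: [-0.7, -0.1, 0.4]
finger_gap: 30.2
grasp_force: 0.0
```

Emit:
{"method": "step_arm", "body": {
  "claw": [0.3,0.3,0.3,0.3,0.3],
  "slide": [
    [0.02,0.004,0.0],
    [0.05,0.009,0.0],
    [0.08,0.014,0.0],
    [0.11,0.019,0.0],
    [0.14,0.025,0.0]
  ],
  "turn": [
    [0,0,0],
    [0,0,0],
    [0,0,0],
    [0,0,0],
    [0,0,0]
  ]
}}

```text
time_s: 16.1
tcp_pos: [507.6, -144.4, 158.5]
ee_rot: [[0.02, 1.0, 0.001], [1.0, -0.02, -0.0], [-0.0, 0.001, -1.0]]
wrist_force: [0.4, 0.1, -0.5]
finger_gap: 30.0
grasp_force: 0.0
```

Emit:
{"method": "step_arm", "body": {
  "claw": [0.3,0.3,0.3,0.3,0.3],
  "slide": [
    [0.025,0.0045,0.01],
    [0.042,0.0075,0.03],
    [0.0497,0.0089,0.055],
    [0.0497,0.0089,0.07],
    [0.0497,0.0089,0.08]
  ],
  "turn": [
    [0,0,0],
    [0,0,0],
    [0,0,0],
    [0,0,0],
    [0,0,0]
  ]
}}

```text
time_s: 16.52
tcp_pos: [516.5, -94.9, 76.0]
ee_rot: [[0.017, 1.0, -0.002], [1.0, -0.017, 0.001], [0.001, -0.002, -1.0]]
wrist_force: [0.0, -0.1, -0.7]
finger_gap: 29.9
grasp_force: 0.0
```

```bash
python3 - <<'E'
from h import *
s=state(); print(s["joint_velocities"])
E
```

```text
t16.52 tcp [516.5 -94.9  76. ] yaw_y -0.99 zax [-2.4e-03  7.0e-04 -1.0e+00] F [ 0.  -0.1 -0.7] gap 29.9 g 0
[-0.01884016  0.09741547  0.10880021 -0.00132518 -0.23686138 -0.00255111]
```

Emit:
{"method": "step_arm", "body": {
  "claw": [0.3,0.3,0.3,0.3,0.3],
  "slide": [
    [0,0,0.007],
    [0,0,0.013],
    [0,0,0.017],
    [0,0,0.019],
    [0,0,0.019]
  ],
  "turn": [
    [0,0,0],
    [0,0,0],
    [0,0,0],
    [0,0,0],
    [0,0,0]
  ]
}}

```text
time_s: 16.93
tcp_pos: [517.5, -96.4, 58.7]
ee_rot: [[0.02, 1.0, 0.001], [1.0, -0.02, -0.0], [-0.0, 0.001, -1.0]]
wrist_force: [-1.0, 0.7, 0.0]
finger_gap: 29.8
grasp_force: 0.0
```

Emit:
{"method": "step_arm", "body": {
  "claw": [0.35,0.45,0.55,0.6,0.65],
  "slide": [
    [0,0,0],
    [0,0,0],
    [0,0,0],
    [0,0,0],
    [0,0,0]
  ],
  "turn": [
    [0,0,0],
    [0,0,0],
    [0,0,0],
    [0,0,0],
    [0,0,0]
  ]
}}

```text
time_s: 17.35
tcp_pos: [517.5, -96.0, 58.6]
ee_rot: [[0.019, 1.0, 0.0], [1.0, -0.019, -0.0], [-0.0, 0.0, -1.0]]
wrist_force: [1.1, 0.1, -0.2]
finger_gap: 15.0
grasp_force: 0.0
```

Emit:
{"method": "step_arm", "body": {
  "claw": [0.68,0.7,0.72,0.75,0.78],
  "slide": [
    [0,0,0],
    [0,0,0],
    [0,0,0],
    [0,0,0],
    [0,0,0]
  ],
  "turn": [
    [0,0,0],
    [0,0,0],
    [0,0,0],
    [0,0,0],
    [0,0,0]
  ]
}}

```text
time_s: 17.77
tcp_pos: [517.7, -96.0, 58.6]
ee_rot: [[0.019, 1.0, 0.001], [1.0, -0.019, -0.0], [-0.0, 0.001, -1.0]]
wrist_force: [1.1, -0.1, 0.0]
finger_gap: 9.4
grasp_force: 0.4
```

Emit:
{"method": "step_arm", "body": {
  "claw": [0.82,0.9,1,1,1],
  "slide": [
    [0,0,0],
    [0,0,0],
    [0,0,0],
    [0,0,0],
    [0,0,0]
  ],
  "turn": [
    [0,0,0],
    [0,0,0],
    [0,0,0],
    [0,0,0],
    [0,0,0]
  ]
}}

```text
time_s: 18.18
tcp_pos: [517.5, -96.0, 58.6]
ee_rot: [[0.019, 1.0, 0.0], [1.0, -0.019, -0.0], [0.0, 0.0, -1.0]]
wrist_force: [1.0, 1.0, 0.3]
finger_gap: 7.6
grasp_force: 58.6
```

Emit:
{"method": "step_arm", "body": {
  "claw": [1,1,1,1,1],
  "slide": [
    [0,0,-0.005],
    [0,0,-0.025],
    [0,0,-0.055],
    [0,0,-0.085],
    [0,0,-0.1]
  ],
  "turn": [
    [0,0,0],
    [0,0,0],
    [0,0,0],
    [0,0,0],
    [0,0,0]
  ]
}}

```text
time_s: 18.6
tcp_pos: [518.0, -96.2, 161.5]
ee_rot: [[0.019, 1.0, 0.003], [1.0, -0.019, -0.001], [-0.001, 0.003, -1.0]]
wrist_force: [1.4, -0.8, -2.1]
finger_gap: 7.2
grasp_force: 58.7
```

Emit:
{"method": "step_arm", "body": {
  "claw": [1,1,1,1,1],
  "slide": [
    [-0.01,-0.006,0],
    [-0.03,-0.018,0],
    [-0.055,-0.033,0],
    [-0.08,-0.048,0],
    [-0.105,-0.063,0]
  ],
  "turn": [
    [0,0,0],
    [0,0,0],
    [0,0,0],
    [0,0,0],
    [0,0,0]
  ]
}}

```text
time_s: 19.02
tcp_pos: [449.6, -200.3, 155.7]
ee_rot: [[0.018, 1.0, -0.005], [1.0, -0.018, 0.002], [0.002, -0.005, -1.0]]
wrist_force: [1.2, -0.7, -2.7]
finger_gap: 7.4
grasp_force: 58.7
```

Emit:
{"method": "step_arm", "body": {
  "claw": [1,1,1,1,1],
  "slide": [
    [-0.025,-0.015,0],
    [-0.05,-0.03,0],
    [-0.07,-0.042,0],
    [-0.082,-0.049,0],
    [-0.086,-0.051,0]
  ],
  "turn": [
    [0,0,0],
    [0,0,0],
    [0,0,0],
    [0,0,0],
    [0,0,0]
  ]
}}

```text
time_s: 19.43
tcp_pos: [396.6, -286.1, 155.8]
ee_rot: [[0.023, 1.0, -0.005], [1.0, -0.023, 0.002], [0.002, -0.005, -1.0]]
wrist_force: [0.8, 0.3, -3.6]
finger_gap: 6.9
grasp_force: 58.7
```

Emit:
{"method": "step_arm", "body": {
  "claw": [1,1,1,1,1],
  "slide": [
    [0,0,0.01],
    [0,0,0.03],
    [0,0,0.055],
    [0,0,0.075],
    [0,0,0.085]
  ],
  "turn": [
    [0,0,0],
    [0,0,0],
    [0,0,0],
    [0,0,0],
    [0,0,0]
  ]
}}

```text
time_s: 19.85
tcp_pos: [397.8, -281.7, 68.5]
ee_rot: [[0.018, 1.0, -0.006], [1.0, -0.018, 0.006], [0.006, -0.006, -1.0]]
wrist_force: [-0.9, 1.0, -3.6]
finger_gap: 7.2
grasp_force: 58.6
```

Emit:
{"method": "step_arm", "body": {
  "claw": [1,1,1,1,1],
  "slide": [
    [0,0,0.005],
    [0,0,0.009],
    [0,0,0.012],
    [0,0,0.013],
    [0,0,0.013]
  ],
  "turn": [
    [0,0,0],
    [0,0,0],
    [0,0,0],
    [0,0,0],
    [0,0,0]
  ]
}}

```text
time_s: 20.27
tcp_pos: [400.3, -285.1, 61.2]
ee_rot: [[0.019, 1.0, 0.001], [1.0, -0.019, -0.001], [-0.001, 0.001, -1.0]]
wrist_force: [0.2, 0.1, -2.9]
finger_gap: 7.2
grasp_force: 58.6
```

Emit:
{"method": "step_arm", "body": {
  "claw": [1,1,1,1],
  "slide": [
    [0,0,0.001],
    [0,0,0.0015],
    [0,0,0.002],
    [0,0,0.002]
  ],
  "turn": [
    [0,0,0],
    [0,0,0],
    [0,0,0],
    [0,0,0]
  ]
}}

```text
time_s: 20.6
tcp_pos: [399.9, -284.9, 58.6]
ee_rot: [[0.019, 1.0, 0.0], [1.0, -0.019, -0.0], [-0.0, 0.0, -1.0]]
wrist_force: [-0.1, 1.5, -2.7]
finger_gap: 7.5
grasp_force: 58.6
```

Release it, go up to 160, then take a picture to check the mat and measure the latch.

Emit:
{"method": "step_arm", "body": {
  "claw": [1,1,0.84,0.8,0.76],
  "slide": [
    [0,0,0.0007],
    [0,0,0.0007],
    [0,0,0.0007],
    [0,0,0.0007],
    [0,0,0.0007]
  ],
  "turn": [
    [0,0,0],
    [0,0,0],
    [0,0,0],
    [0,0,0],
    [0,0,0]
  ]
}}

```text
time_s: 21.02
tcp_pos: [400.1, -285.1, 58.1]
ee_rot: [[0.019, 1.0, 0.001], [1.0, -0.019, -0.001], [-0.001, 0.001, -1.0]]
wrist_force: [-0.2, 0.5, 0.2]
finger_gap: 10.2
grasp_force: 0.0
```

Emit:
{"method": "step_arm", "body": {
  "claw": [0.7,0.6,0.5,0.4,0.3],
  "slide": [
    [0,0,0],
    [0,0,0],
    [0,0,0],
    [0,0,0],
    [0,0,0]
  ],
  "turn": [
    [0,0,0],
    [0,0,0],
    [0,0,0],
    [0,0,0],
    [0,0,0]
  ]
}}

```text
time_s: 21.43
tcp_pos: [399.7, -284.8, 57.6]
ee_rot: [[0.019, 1.0, -0.0], [1.0, -0.019, 0.0], [0.0, -0.0, -1.0]]
wrist_force: [0.7, 0.5, -0.2]
finger_gap: 30.0
grasp_force: 0.0
```

Emit:
{"method": "step_arm", "body": {
  "claw": [0.3,0.3,0.3,0.3,0.3],
  "slide": [
    [0,0,-0.01],
    [0,0,-0.03],
    [0,0,-0.06],
    [0,0,-0.085],
    [0,0,-0.1]
  ],
  "turn": [
    [0,0,0],
    [0,0,0],
    [0,0,0],
    [0,0,0],
    [0,0,0]
  ]
}}

```text
time_s: 21.85
tcp_pos: [400.8, -285.7, 161.9]
ee_rot: [[0.019, 1.0, 0.004], [1.0, -0.019, -0.004], [-0.004, 0.004, -1.0]]
wrist_force: [1.3, -0.8, 0.0]
finger_gap: 29.7
grasp_force: 0.0
```

```bash
cat > lat.py <<'E'
from h import *
for c in("top","side"):
    p,d=vision.grab_frame(c); np.savez(f"{c}1.npz",p=p,d=d); cv2.imwrite(f"pics/{c}1.png",p[:,:,::-1]); P=cloud(c,d)
    q=P.reshape(-1,3); q=q[~np.isnan(q[:,0])]; q=q[(abs(q[:,0]-554)<35)&(abs(q[:,1]+23)<70)&(q[:,2]>46)&(q[:,2]<54)]
    if len(q)>20:
        r=cv2.minAreaRect(q[:,:2].astype(np.float32)); print(c,"latch",len(q),r,long_angle(r),np.median(q[:,2]))
    q=P.reshape(-1,3); q=q[~np.isnan(q[:,0])]; q=q[(abs(q[:,1]+285)<60)&(abs(q[:,0]-480)<125)]
    for x in(400,480,560):
        w=q[(abs(q[:,0]-x)<30)&(q[:,2]>60)&(q[:,2]<112)]
        if len(w): print(c,x,len(w),np.round(np.percentile(w,[3,50,97],0),1).tolist())
E
python3 lat.py; python3 -c "
from h import *
state()"
```

```text
top latch 582 ((552.3456420898438, -22.819229125976562), (99.18016815185547, 29.728303909301758), 87.87702941894531) 87.87702 48.95683276997342
top 400 71 [[393.9, -297.9, 64.0], [398.3, -281.8, 78.7], [402.0, -270.9, 86.5]]
top 480 69 [[474.9, -299.4, 66.6], [478.9, -280.8, 79.3], [481.2, -268.9, 85.0]]
top 560 63 [[553.4, -296.6, 62.5], [556.0, -280.4, 97.3], [560.1, -272.1, 104.5]]
side latch 633 ((554.690185546875, -22.851898193359375), (101.01045989990234, 30.906654357910156), 88.32131958007812) 88.32134 50.50578243979749
side 400 78 [[396.7, -295.9, 61.3], [400.2, -276.8, 77.5], [405.1, -271.0, 86.0]]
side 480 84 [[476.8, -298.8, 61.1], [479.6, -277.6, 77.0], [484.8, -269.4, 86.4]]
side 560 109 [[556.4, -296.3, 62.7], [558.7, -279.9, 84.3], [562.5, -272.5, 105.2]]
t21.95 tcp [ 401.5 -286.4  162.3] yaw_y -1.08 zax [ 0.0065 -0.0057 -1.    ] F [ 0.4 -0.4  0.9] gap 29.7 g 0
```

View pics/top1.png

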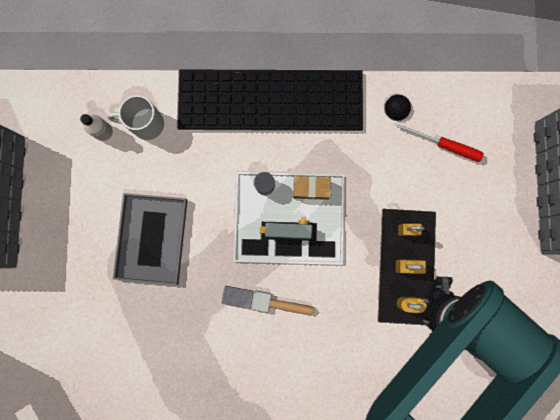

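All three padlocks stand on the mat at (410,230), (410,267) and (411,305). Next is the latch at about (554.4,-23.5) with a yaw of -2°.

Emit:
{"method": "step_arm", "body": {
  "claw": [-0.1,-0.4,-0.4,-0.4,-0.4],
  "slide": [
    [0.015,0.0085,0],
    [0.04,0.0226,0],
    [0.07,0.0396,0],
    [0.1,0.0566,0],
    [0.132,0.0748,0]
  ],
  "turn": [
    [0,0,0],
    [0,0,0],
    [0,0,0],
    [0,0,0],
    [0,0,0]
  ]
}}

```text
time_s: 22.37
tcp_pos: [476.7, -153.0, 156.3]
ee_rot: [[0.02, 1.0, -0.002], [1.0, -0.02, 0.001], [0.001, -0.002, -1.0]]
wrist_force: [0.5, -0.2, 0.9]
finger_gap: 59.9
grasp_force: 0.0
```

Emit:
{"method": "step_arm", "body": {
  "claw": [-0.4,-0.4,-0.4,-0.4,-0.4],
  "slide": [
    [0.032,0.018,0],
    [0.065,0.0368,0],
    [0.095,0.054,0],
    [0.12,0.068,0],
    [0.1324,0.0748,0]
  ],
  "turn": [
    [0,0,0.2],
    [0,0,0.4],
    [0,0,0.6],
    [0,0,0.9],
    [0,0,0.9]
  ]
}}

```text
time_s: 22.78
tcp_pos: [554.7, -20.0, 156.0]
ee_rot: [[0.031, 1.0, -0.002], [1.0, -0.031, 0.002], [0.002, -0.002, -1.0]]
wrist_force: [0.8, -0.9, -0.7]
finger_gap: 59.8
grasp_force: 0.0
```

Emit:
{"method": "step_arm", "body": {
  "claw": [-0.4,-0.4,-0.4,-0.4,-0.4],
  "slide": [
    [0,0,0.01],
    [0,0,0.035],
    [0,0,0.06],
    [0,0,0.08],
    [0,0,0.09]
  ],
  "turn": [
    [0,0,0],
    [0,0,0],
    [0,0,0],
    [0,0,0],
    [0,0,0]
  ]
}}

```text
time_s: 23.2
tcp_pos: [550.9, -24.2, 63.0]
ee_rot: [[0.036, 0.999, -0.008], [0.999, -0.036, 0.0], [0.0, -0.008, -1.0]]
wrist_force: [0.4, -0.3, -1.1]
finger_gap: 59.8
grasp_force: 0.0
```

```bash
python3 -c "
from h import *
plan(554.4,-23.5,15,-2.0,1)"
```

```text
t23.20 tcp [550.9 -24.2  63. ] yaw_y -2.06 zax [-8.e-03  3.e-04 -1.e+00] F [ 0.4 -0.3 -1.1] gap 59.8 g 0
call 0 slide [0.0009 0.0035 0.048 ] turn z -0.1
```

Emit:
{"method": "step_arm", "body": {
  "claw": [-0.4,-0.4,-0.4,-0.4,-0.4],
  "slide": [
    [0,0,0.008],
    [0,0,0.02],
    [0,0,0.032],
    [0,0,0.042],
    [0,0,0.048]
  ],
  "turn": [
    [0,0,0],
    [0,0,0],
    [0,0,0],
    [0,0,0],
    [0,0,0]
  ]
}}

```text
time_s: 23.62
tcp_pos: [553.9, -23.4, 18.4]
ee_rot: [[0.035, 0.999, -0.001], [0.999, -0.035, 0.0], [0.0, -0.001, -1.0]]
wrist_force: [-0.6, 0.1, -0.7]
finger_gap: 59.7
grasp_force: 0.0
```

Emit:
{"method": "step_arm", "body": {
  "claw": [-0.4,-0.4,-0.3,-0.2,-0.1],
  "slide": [
    [0,0,0.003],
    [0,0,0.004],
    [0,0,0.004],
    [0,0,0.004],
    [0,0,0.004]
  ],
  "turn": [
    [0,0,0],
    [0,0,0],
    [0,0,0],
    [0,0,0],
    [0,0,0]
  ]
}}

```text
time_s: 24.03
tcp_pos: [555.0, -23.3, 16.5]
ee_rot: [[0.035, 0.999, 0.002], [0.999, -0.035, -0.0], [-0.0, 0.002, -1.0]]
wrist_force: [0.9, -0.7, 0.5]
finger_gap: 47.1
grasp_force: 0.0
```

Emit:
{"method": "step_arm", "body": {
  "claw": [0,0.1,0.16,0.2,0.24],
  "slide": [
    [0,0,0],
    [0,0,0],
    [0,0,0],
    [0,0,0],
    [0,0,0]
  ],
  "turn": [
    [0,0,0],
    [0,0,0],
    [0,0,0],
    [0,0,0],
    [0,0,0]
  ]
}}

```text
time_s: 24.45
tcp_pos: [554.4, -23.3, 15.8]
ee_rot: [[0.035, 0.999, 0.0], [0.999, -0.035, 0.0], [0.0, 0.0, -1.0]]
wrist_force: [-1.1, 0.6, -0.3]
finger_gap: 32.6
grasp_force: 0.0
```

Emit:
{"method": "step_arm", "body": {
  "claw": [0.28,0.32,0.4,0.7,1],
  "slide": [
    [0,0,0],
    [0,0,0],
    [0,0,0],
    [0,0,0],
    [0,0,0]
  ],
  "turn": [
    [0,0,0],
    [0,0,0],
    [0,0,0],
    [0,0,0],
    [0,0,0]
  ]
}}

```text
time_s: 24.87
tcp_pos: [554.9, -23.3, 16.1]
ee_rot: [[0.035, 0.999, 0.001], [0.999, -0.035, 0.0], [0.0, 0.001, -1.0]]
wrist_force: [1.8, 0.6, 0.7]
finger_gap: 29.5
grasp_force: 60.1
```

Emit:
{"method": "step_arm", "body": {
  "claw": [1,1,1,1,1],
  "slide": [
    [0,0,0],
    [0,0,-0.005],
    [0,0,-0.02],
    [0,0,-0.04],
    [0,0,-0.05]
  ],
  "turn": [
    [0,0,0],
    [0,0,0],
    [0,0,0],
    [0,0,0],
    [0,0,0]
  ]
}}

```text
time_s: 25.28
tcp_pos: [553.6, -23.2, 66.1]
ee_rot: [[0.035, 0.999, -0.002], [0.999, -0.035, 0.0], [0.0, -0.002, -1.0]]
wrist_force: [1.4, 0.0, -3.7]
finger_gap: 29.3
grasp_force: 59.8
```

```bash
python3 - <<'E'
from h import *
state()
p,d=vision.grab_frame("side"); cv2.imwrite("pics/s4.png",cv2.resize(p[150:300,220:420,::-1],None,fx=4,fy=4))
E
```

```text
t25.28 tcp [553.6 -23.2  66.1] yaw_y -1.98 zax [-1.8e-03  1.0e-04 -1.0e+00] F [ 1.4  0.  -3.7] gap 29.3 g 60
```

View pics/s4.png

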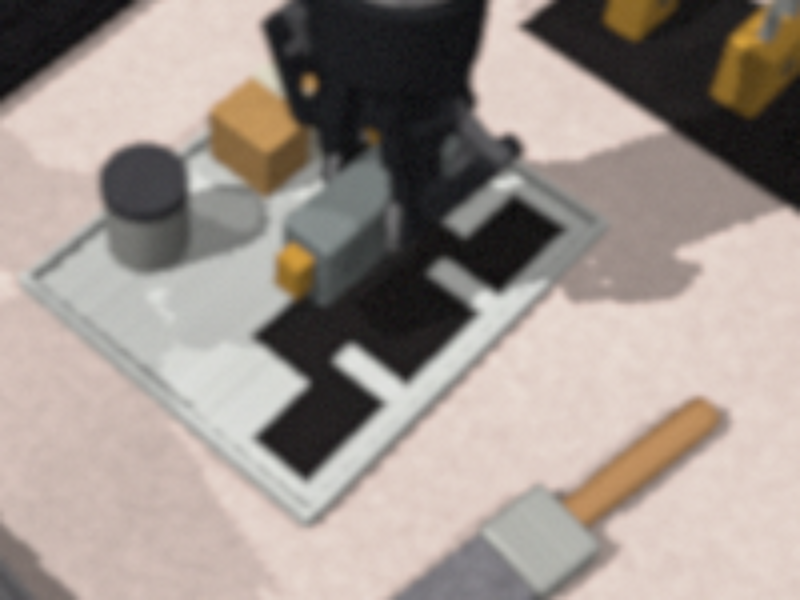

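Emit:
{"method": "step_arm", "body": {
  "claw": [1,1,1,1,1],
  "slide": [
    [0,0,-0.01],
    [0,0,-0.03],
    [0,0,-0.045],
    [0,0,-0.06],
    [0,0,-0.065]
  ],
  "turn": [
    [0,0,0],
    [0,0,0],
    [0,0,0],
    [0,0,0],
    [0,0,0]
  ]
}}

```text
time_s: 25.75
tcp_pos: [554.8, -23.4, 132.4]
ee_rot: [[0.035, 0.999, 0.002], [0.999, -0.035, -0.0], [-0.0, 0.002, -1.0]]
wrist_force: [-0.1, 0.1, -3.6]
finger_gap: 28.9
grasp_force: 59.8
```

```bash
python3 -c "
from h import *
plan(539.5,278.5,130,85.6,3)"
```

```text
t25.75 tcp [554.8 -23.4 132.4] yaw_y -1.99 zax [ 1.9e-03 -2.0e-04 -1.0e+00] F [-0.1  0.1 -3.6] gap 28.9 g 60
call 0 slide [ 0.1004 -0.0086  0.0008] turn z -29.2
call 1 slide [0.0918 0.0415 0.0008] turn z -29.2
call 2 slide [0.0599 0.081  0.0008] turn z -29.2
```

Emit:
{"method": "step_arm", "body": {
  "claw": [1,1,1,1,1],
  "slide": [
    [0.02,-0.0017,0],
    [0.04,-0.0034,0],
    [0.06,-0.0052,0],
    [0.08,-0.0069,0],
    [0.1004,-0.0086,0]
  ],
  "turn": [
    [0,0,-5.8],
    [0,0,-11.7],
    [0,0,-17.5],
    [0,0,-23.4],
    [0,0,-29.2]
  ]
}}

```text
time_s: 26.17
tcp_pos: [548.0, 78.1, 129.0]
ee_rot: [[-0.462, 0.887, -0.003], [0.887, 0.462, -0.0], [0.001, -0.003, -1.0]]
wrist_force: [0.2, -0.2, -3.7]
finger_gap: 29.2
grasp_force: 59.8
```

Emit:
{"method": "step_arm", "body": {
  "claw": [1,1,1,1,1],
  "slide": [
    [0.0184,0.0083,0],
    [0.0367,0.0166,0],
    [0.055,0.0249,0],
    [0.0734,0.0332,0],
    [0.0918,0.0415,0]
  ],
  "turn": [
    [0,0,-5.8],
    [0,0,-11.7],
    [0,0,-17.5],
    [0,0,-23.4],
    [0,0,-29.2]
  ]
}}

```text
time_s: 26.58
tcp_pos: [542.9, 178.7, 128.9]
ee_rot: [[-0.836, 0.549, -0.003], [0.549, 0.836, -0.001], [0.002, -0.002, -1.0]]
wrist_force: [0.4, 0.3, -4.5]
finger_gap: 28.8
grasp_force: 59.8
```

Emit:
{"method": "step_arm", "body": {
  "claw": [1,1,1,1,1],
  "slide": [
    [0.012,0.0162,0],
    [0.024,0.0324,0],
    [0.036,0.0486,0],
    [0.048,0.0648,0],
    [0.0599,0.081,0]
  ],
  "turn": [
    [0,0,-5.8],
    [0,0,-11.7],
    [0,0,-17.5],
    [0,0,-23.4],
    [0,0,-29.2]
  ]
}}

```text
time_s: 27.0
tcp_pos: [537.9, 279.2, 128.8]
ee_rot: [[-0.997, 0.071, -0.003], [0.071, 0.997, -0.001], [0.003, -0.002, -1.0]]
wrist_force: [-0.1, -0.1, -4.1]
finger_gap: 29.1
grasp_force: 59.8
```

Emit:
{"method": "step_arm", "body": {
  "claw": [1,1,1,1,1],
  "slide": [
    [0,0,0],
    [0,0,0.01],
    [0,0,0.03],
    [0,0,0.05],
    [0,0,0.06]
  ],
  "turn": [
    [0,0,0],
    [0,0,0],
    [0,0,0],
    [0,0,0],
    [0,0,0]
  ]
}}

```text
time_s: 27.42
tcp_pos: [536.7, 276.6, 66.0]
ee_rot: [[-0.997, 0.078, -0.007], [0.078, 0.997, -0.003], [0.007, -0.004, -1.0]]
wrist_force: [-1.3, -0.6, -4.9]
finger_gap: 29.3
grasp_force: 60.1
```

Emit:
{"method": "step_arm", "body": {
  "claw": [1,1,1,1,1],
  "slide": [
    [0,0,0.01],
    [0,0,0.02],
    [0,0,0.025],
    [0,0,0.025],
    [0,0,0.025]
  ],
  "turn": [
    [0,0,0],
    [0,0,0],
    [0,0,0],
    [0,0,0],
    [0,0,0]
  ]
}}

```text
time_s: 27.83
tcp_pos: [539.4, 278.6, 46.0]
ee_rot: [[-0.997, 0.077, 0.0], [0.077, 0.997, 0.0], [-0.0, 0.0, -1.0]]
wrist_force: [-0.8, -0.0, -3.3]
finger_gap: 29.3
grasp_force: 60.1
```

```bash
cat > jt.py <<'E'
from h import *
plan(539.5,278.5,18,85.6,1)
for c in("top","side"):
    p,d=vision.grab_frame(c); cv2.imwrite(f"pics/j_{c}.png",p[:,:,::-1]); P=cloud(c,d)
    cv2.imwrite("pics/j.png",cv2.resize(p[270:420,120:320,::-1],None,fx=4,fy=4))
    q=P.reshape(-1,3); q=q[~np.isnan(q[:,0])]; q=q[(abs(q[:,0]-538)<75)&(abs(q[:,1]-279)<50)]
    L=spotter.outline_of(c,"latch_center")
    if L:
        w=P[L[0]["region"]]; w=w[~np.isnan(w[:,0])]; print(c,L[0]["score"],np.round(np.percentile(w,[2,50,98],0),1).tolist())
E
python3 jt.py
```

```text
t27.83 tcp [539.4 278.6  46. ] yaw_y 85.60 zax [ 5.e-04  2.e-04 -1.e+00] F [-0.8 -0.  -3.3] gap 29.3 g 60
call 0 slide [-0.0002 -0.0001  0.028 ] turn z -0.0
top 0.94 [[489.4, 260.2, 38.6], [559.5, 267.3, 77.1], [584.0, 285.5, 82.8]]
side 0.56 [[478.6, 267.0, 49.3], [508.4, 282.7, 80.8], [543.5, 296.6, 83.3]]
```

View pics/j.png

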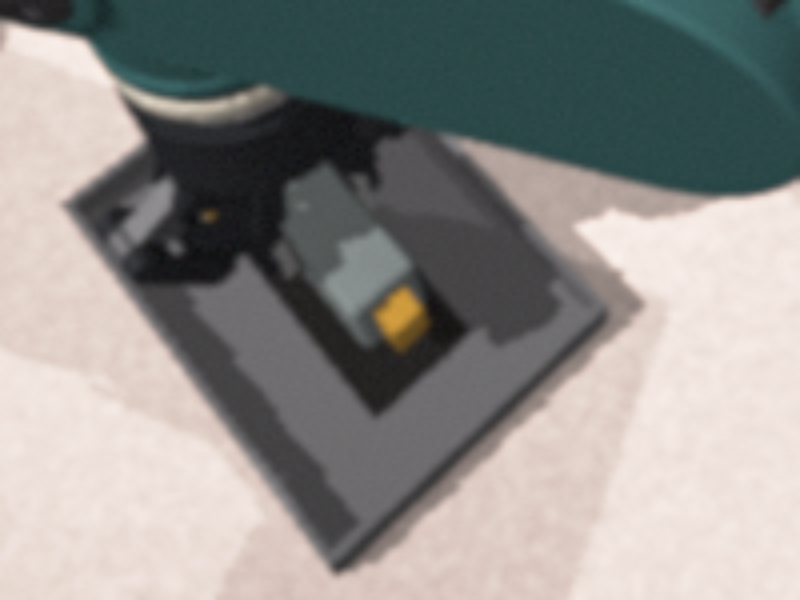

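The latch is aligned over the pad. I'll lower it and release.

Emit:
{"method": "step_arm", "body": {
  "claw": [1,1,1,1,1],
  "slide": [
    [0,0,0.006],
    [0,0,0.014],
    [0,0,0.021],
    [0,0,0.0255],
    [0,0,0.0255]
  ],
  "turn": [
    [0,0,0],
    [0,0,0],
    [0,0,0],
    [0,0,0],
    [0,0,0]
  ]
}}

```text
time_s: 28.45
tcp_pos: [538.5, 278.4, 19.0]
ee_rot: [[-0.997, 0.076, -0.002], [0.076, 0.997, -0.001], [0.002, -0.001, -1.0]]
wrist_force: [0.2, -0.2, -3.4]
finger_gap: 29.2
grasp_force: 60.3
```

Emit:
{"method": "step_arm", "body": {
  "claw": [1,1,1,1,1],
  "slide": [
    [0,0,0],
    [0,0,0.001],
    [0,0,0.0018],
    [0,0,0.0022],
    [0,0,0.0022]
  ],
  "turn": [
    [0,0,0],
    [0,0,0],
    [0,0,0],
    [0,0,0],
    [0,0,0]
  ]
}}

```text
time_s: 28.87
tcp_pos: [539.1, 278.6, 18.1]
ee_rot: [[-0.997, 0.076, 0.0], [0.076, 0.997, 0.0], [-0.0, 0.0, -1.0]]
wrist_force: [1.0, 0.2, -3.8]
finger_gap: 29.1
grasp_force: 60.3
```

Emit:
{"method": "step_arm", "body": {
  "claw": [1,1,1],
  "slide": [
    [0,0,0.0004],
    [0,0,0.0008],
    [0,0,0.0008]
  ],
  "turn": [
    [0,0,0],
    [0,0,0],
    [0,0,0]
  ]
}}

```text
time_s: 29.12
tcp_pos: [539.1, 278.6, 18.1]
ee_rot: [[-0.997, 0.076, 0.0], [0.076, 0.997, 0.0], [-0.0, 0.0, -1.0]]
wrist_force: [-1.9, -1.3, 1.4]
finger_gap: 29.2
grasp_force: 61.0
```

Emit:
{"method": "step_arm", "body": {
  "claw": [0.28,0.24,0.2,0.1,0],
  "slide": [
    [0,0,0],
    [0,0,0],
    [0,0,0],
    [0,0,0],
    [0,0,0]
  ],
  "turn": [
    [0,0,0],
    [0,0,0],
    [0,0,0],
    [0,0,0],
    [0,0,0]
  ]
}}

```text
time_s: 29.53
tcp_pos: [539.4, 278.7, 17.4]
ee_rot: [[-0.997, 0.077, 0.001], [0.077, 0.997, 0.0], [-0.001, 0.0, -1.0]]
wrist_force: [0.5, -0.5, 0.2]
finger_gap: 42.4
grasp_force: 0.0
```

Emit:
{"method": "step_arm", "body": {
  "claw": [-0.2,-0.4,-0.4,-0.4,-0.4],
  "slide": [
    [0,0,0],
    [0,0,0],
    [0,0,-0.006],
    [0,0,-0.02],
    [0,0,-0.04]
  ],
  "turn": [
    [0,0,0],
    [0,0,0],
    [0,0,0],
    [0,0,0],
    [0,0,0]
  ]
}}

```text
time_s: 29.95
tcp_pos: [537.6, 278.0, 55.7]
ee_rot: [[-0.997, 0.076, -0.004], [0.076, 0.997, -0.002], [0.004, -0.002, -1.0]]
wrist_force: [0.1, 0.1, 0.5]
finger_gap: 59.8
grasp_force: 0.0
```

Emit:
{"method": "step_arm", "body": {
  "claw": [-0.4,-0.4,-0.4,-0.4,-0.4],
  "slide": [
    [0,0,-0.02],
    [0,0,-0.05],
    [0,0,-0.08],
    [0,0,-0.11],
    [0,0,-0.13]
  ],
  "turn": [
    [0,0,0],
    [0,0,0],
    [0,0,0],
    [0,0,0],
    [0,0,0]
  ]
}}

```text
time_s: 30.37
tcp_pos: [540.0, 279.0, 191.6]
ee_rot: [[-0.997, 0.076, 0.005], [0.076, 0.997, 0.002], [-0.005, 0.002, -1.0]]
wrist_force: [0.8, -0.1, 1.0]
finger_gap: 59.8
grasp_force: 0.0
```

```bash
python3 -c "
from h import *
plan(520,-100,187,-1.1,3)"
```

```text
t30.37 tcp [540.  279.  191.6] yaw_y 85.61 zax [ 0.0049  0.0021 -1.    ] F [ 0.8 -0.1  1. ] gap 59.8 g 0
call 0 slide [-0.003  -0.1265  0.0015] turn z 28.9
call 1 slide [-0.0638 -0.1093  0.0015] turn z 28.9
call 2 slide [-0.1086 -0.0648  0.0015] turn z 28.9
```

Emit:
{"method": "step_arm", "body": {
  "claw": [0,0.3,0.3,0.3,0.3],
  "slide": [
    [-0.0006,-0.025,0],
    [-0.0012,-0.05,0],
    [-0.0018,-0.076,0],
    [-0.0024,-0.101,0],
    [-0.003,-0.1265,0]
  ],
  "turn": [
    [0,0,5.8],
    [0,0,11.6],
    [0,0,17.4],
    [0,0,23.2],
    [0,0,28.9]
  ]
}}

```text
time_s: 30.78
tcp_pos: [532.2, 151.2, 187.9]
ee_rot: [[-0.833, 0.553, 0.001], [0.553, 0.833, 0.0], [-0.001, 0.001, -1.0]]
wrist_force: [0.7, -0.6, -0.8]
finger_gap: 29.8
grasp_force: 0.0
```

Emit:
{"method": "step_arm", "body": {
  "claw": [0.3,0.3,0.3,0.3,0.3],
  "slide": [
    [-0.0128,-0.0219,0],
    [-0.0255,-0.0437,0],
    [-0.0383,-0.0656,0],
    [-0.051,-0.0874,0],
    [-0.0638,-0.1093,0]
  ],
  "turn": [
    [0,0,5.8],
    [0,0,11.6],
    [0,0,17.4],
    [0,0,23.2],
    [0,0,28.9]
  ]
}}

```text
time_s: 31.2
tcp_pos: [525.5, 24.7, 187.9]
ee_rot: [[-0.462, 0.887, 0.001], [0.887, 0.462, 0.0], [-0.0, 0.001, -1.0]]
wrist_force: [0.5, 0.2, 0.1]
finger_gap: 29.8
grasp_force: 0.0
```

Emit:
{"method": "step_arm", "body": {
  "claw": [0.3,0.3,0.3,0.3,0.3],
  "slide": [
    [-0.0217,-0.013,0],
    [-0.0434,-0.0259,0],
    [-0.0652,-0.0389,0],
    [-0.0869,-0.0518,0],
    [-0.1086,-0.0648,0]
  ],
  "turn": [
    [0,0,5.8],
    [0,0,11.6],
    [0,0,17.4],
    [0,0,23.2],
    [0,0,28.9]
  ]
}}

```text
time_s: 31.62
tcp_pos: [518.9, -101.6, 187.9]
ee_rot: [[0.024, 1.0, 0.001], [1.0, -0.024, -0.0], [-0.0, 0.001, -1.0]]
wrist_force: [0.2, 0.4, 0.1]
finger_gap: 29.7
grasp_force: 0.0
```

```bash
cat > jt2.py <<'E'
from h import *
for c in("top","side"):
    p,d=vision.grab_frame(c); P=cloud(c,d); f0=np.load(f"{c}0.npz")
    if c=="top": cv2.imwrite("pics/j2.png",cv2.resize(p[180:300,90:210,::-1],None,fx=5,fy=5))
    q=P.reshape(-1,3); q=q[~np.isnan(q[:,0])]; q=q[(abs(q[:,0]-538)<75)&(abs(q[:,1]-279)<45)&(q[:,2]>46)&(q[:,2]<56)]
    r=cv2.minAreaRect(q[:,:2].astype(np.float32)); print(c,len(q),r,long_angle(r),np.median(q[:,2]))
    for n in("tin_center","carton_center"):
        for dd in (f0["d"],d): pass
state()
E
python3 jt2.py
```

```text
top 654 ((535.6685791015625, 278.62255859375), (35.01262283325195, 98.87256622314453), 88.26576232910156) 178.26575 50.90447195670519
side 1159 ((539.06103515625, 278.5246887207031), (30.30010986328125, 100.45320129394531), 85.54681396484375) 175.54683 52.4165633989103
t31.72 tcp [ 518.8 -103.7  187.7] yaw_y -1.42 zax [ 4.0e-04 -1.7e-03 -1.0e+00] F [-0.   0.7 -0. ] gap 29.5 g 0
```

View pics/j2.png

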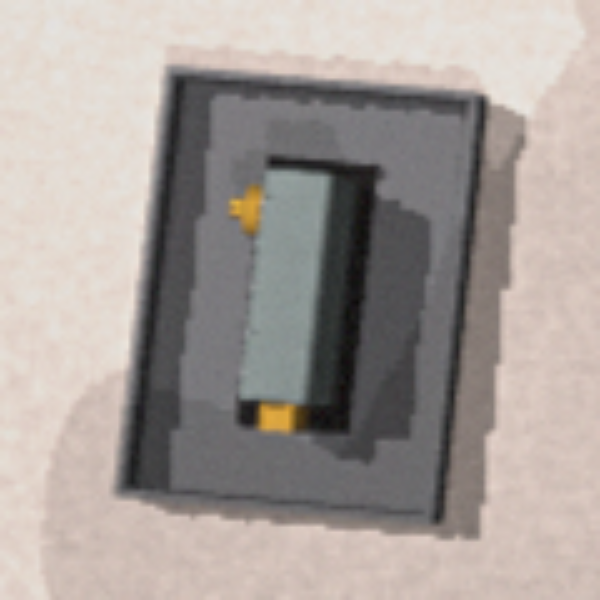

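The latch stands squarely on the pad. Now I'll return the oval padlock.

Emit:
{"method": "step_arm", "body": {
  "claw": [0.3,0.3,0.3,0.3,0.3],
  "slide": [
    [-0.015,-0.01,0],
    [-0.04,-0.027,0],
    [-0.065,-0.044,0],
    [-0.09,-0.06,0],
    [-0.115,-0.075,0]
  ],
  "turn": [
    [0,0,-0.35],
    [0,0,-0.35],
    [0,0,-0.35],
    [0,0,-0.35],
    [0,0,-0.35]
  ]
}}

```text
time_s: 32.13
tcp_pos: [441.3, -214.0, 187.7]
ee_rot: [[0.01, 1.0, 0.001], [1.0, -0.01, 0.0], [0.0, 0.001, -1.0]]
wrist_force: [0.8, 0.4, -1.1]
finger_gap: 30.2
grasp_force: 0.0
```

Emit:
{"method": "step_arm", "body": {
  "claw": [0.3,0.3,0.3,0.3,0.3],
  "slide": [
    [-0.025,-0.015,0.015],
    [-0.045,-0.027,0.04],
    [-0.06,-0.036,0.065],
    [-0.067,-0.0395,0.085],
    [-0.067,-0.0395,0.09]
  ],
  "turn": [
    [0,0,0],
    [0,0,0],
    [0,0,0],
    [0,0,0],
    [0,0,0]
  ]
}}

```text
time_s: 32.55
tcp_pos: [399.1, -279.6, 93.6]
ee_rot: [[0.014, 1.0, -0.005], [1.0, -0.014, 0.004], [0.004, -0.005, -1.0]]
wrist_force: [-1.1, 0.3, -0.4]
finger_gap: 30.1
grasp_force: 0.0
```

Emit:
{"method": "step_arm", "body": {
  "claw": [0.3,0.3,0.3,0.3,0.3],
  "slide": [
    [0,0,0],
    [0,0,0],
    [0,0,0],
    [0,0,0],
    [0,0,0]
  ],
  "turn": [
    [0,0,0],
    [0,0,0],
    [0,0,0],
    [0,0,0],
    [0,0,0]
  ]
}}

```text
time_s: 32.97
tcp_pos: [402.7, -280.5, 98.7]
ee_rot: [[0.012, 1.0, 0.002], [1.0, -0.012, -0.002], [-0.002, 0.002, -1.0]]
wrist_force: [-0.1, -0.1, -0.4]
finger_gap: 29.7
grasp_force: 0.0
```

```bash
python3 -c "
from h import *
plan(400,-285,58.4,-1.08,1)"
```

```text
t32.97 tcp [ 402.7 -280.5   98.7] yaw_y -0.66 zax [ 0.0023 -0.0017 -1.    ] F [-0.1 -0.1 -0.4] gap 29.7 g 0
call 0 slide [-0.0045 -0.0026  0.0403] turn z 0.4
```

Emit:
{"method": "step_arm", "body": {
  "claw": [0.3,0.3,0.3,0.3,0.3],
  "slide": [
    [-0.0045,-0.0026,0.007],
    [-0.0045,-0.0026,0.018],
    [-0.0045,-0.0026,0.029],
    [-0.0045,-0.0026,0.037],
    [-0.0045,-0.0026,0.0403]
  ],
  "turn": [
    [0,0,0.4],
    [0,0,0.4],
    [0,0,0.4],
    [0,0,0.4],
    [0,0,0.4]
  ]
}}

```text
time_s: 33.38
tcp_pos: [397.5, -283.8, 54.1]
ee_rot: [[0.02, 1.0, -0.003], [1.0, -0.02, 0.003], [0.003, -0.004, -1.0]]
wrist_force: [-0.3, 0.1, -0.9]
finger_gap: 29.8
grasp_force: 0.0
```

Emit:
{"method": "step_arm", "body": {
  "claw": [0.3,0.4,0.5,0.6,0.65],
  "slide": [
    [0,0,0],
    [0,0,0],
    [0,0,0],
    [0,0,0],
    [0,0,0]
  ],
  "turn": [
    [0,0,0],
    [0,0,0],
    [0,0,0],
    [0,0,0],
    [0,0,0]
  ]
}}

```text
time_s: 33.8
tcp_pos: [399.2, -285.2, 57.5]
ee_rot: [[0.02, 1.0, 0.001], [1.0, -0.02, -0.001], [-0.001, 0.001, -1.0]]
wrist_force: [0.1, 0.3, -0.1]
finger_gap: 15.3
grasp_force: 0.0
```

Emit:
{"method": "step_arm", "body": {
  "claw": [0.7,0.74,0.78,0.82,0.9],
  "slide": [
    [0,0,0],
    [0,0,0],
    [0,0,0],
    [0,0,0],
    [0,0,0]
  ],
  "turn": [
    [0,0,0],
    [0,0,0],
    [0,0,0],
    [0,0,0],
    [0,0,0]
  ]
}}

```text
time_s: 34.22
tcp_pos: [399.4, -285.1, 57.3]
ee_rot: [[0.02, 1.0, 0.001], [1.0, -0.02, -0.001], [-0.0, 0.001, -1.0]]
wrist_force: [2.1, -0.0, 1.5]
finger_gap: 7.3
grasp_force: 58.6
```

Emit:
{"method": "step_arm", "body": {
  "claw": [1,1,1],
  "slide": [
    [0,0,0],
    [0,0,0],
    [0,0,0]
  ],
  "turn": [
    [0,0,0],
    [0,0,0],
    [0,0,0]
  ]
}}

```text
time_s: 34.47
tcp_pos: [399.4, -285.1, 57.3]
ee_rot: [[0.02, 1.0, 0.001], [1.0, -0.02, -0.0], [-0.0, 0.001, -1.0]]
wrist_force: [1.9, 0.7, 2.0]
finger_gap: 7.0
grasp_force: 58.8
```

```bash
python3 -c "
from h import *
plan(518.3,-96,58.4,-1.08,2)"
```

```text
t34.47 tcp [ 399.4 -285.1   57.3] yaw_y -1.14 zax [ 1.2e-03 -5.0e-04 -1.0e+00] F [1.9 0.7 2. ] gap 7.0 g 59
call 0 slide [ 0.0957  0.0576 -0.0005] turn z -0.0
call 1 slide [ 0.0957  0.0576 -0.0005] turn z -0.0
```

Emit:
{"method": "step_arm", "body": {
  "claw": [1,1,1,1,1],
  "slide": [
    [0,0,-0.005],
    [0,0,-0.025],
    [0,0,-0.055],
    [0,0,-0.085],
    [0,0,-0.1]
  ],
  "turn": [
    [0,0,0],
    [0,0,0],
    [0,0,0],
    [0,0,0],
    [0,0,0]
  ]
}}

```text
time_s: 34.88
tcp_pos: [398.9, -285.5, 159.6]
ee_rot: [[0.02, 1.0, 0.001], [1.0, -0.02, -0.002], [-0.002, 0.001, -1.0]]
wrist_force: [0.7, -1.1, -2.6]
finger_gap: 7.8
grasp_force: 58.8
```

Emit:
{"method": "step_arm", "body": {
  "claw": [1,1,1,1,1],
  "slide": [
    [0.01,0.006,0],
    [0.03,0.018,0],
    [0.055,0.033,0],
    [0.08,0.048,0],
    [0.105,0.0632,0]
  ],
  "turn": [
    [0,0,0],
    [0,0,0],
    [0,0,0],
    [0,0,0],
    [0,0,0]
  ]
}}

```text
time_s: 35.3
tcp_pos: [463.1, -178.8, 154.0]
ee_rot: [[0.021, 1.0, -0.005], [1.0, -0.02, 0.003], [0.003, -0.005, -1.0]]
wrist_force: [0.0, -0.6, -2.7]
finger_gap: 7.5
grasp_force: 58.7
```

Emit:
{"method": "step_arm", "body": {
  "claw": [1,1,1,1,1],
  "slide": [
    [0.025,0.015,0],
    [0.05,0.03,0],
    [0.07,0.042,0],
    [0.082,0.049,0],
    [0.0864,0.052,0]
  ],
  "turn": [
    [0,0,0],
    [0,0,0],
    [0,0,0],
    [0,0,0],
    [0,0,0]
  ]
}}

```text
time_s: 35.72
tcp_pos: [517.1, -92.6, 153.9]
ee_rot: [[0.017, 1.0, -0.005], [1.0, -0.017, 0.003], [0.003, -0.005, -1.0]]
wrist_force: [-0.6, -0.6, -3.2]
finger_gap: 7.3
grasp_force: 58.7
```

Emit:
{"method": "step_arm", "body": {
  "claw": [1,1,1,1,1],
  "slide": [
    [0,0,0.01],
    [0,0,0.03],
    [0,0,0.055],
    [0,0,0.075],
    [0,0,0.085]
  ],
  "turn": [
    [0,0,0],
    [0,0,0],
    [0,0,0],
    [0,0,0],
    [0,0,0]
  ]
}}

```text
time_s: 36.13
tcp_pos: [514.1, -95.9, 66.8]
ee_rot: [[0.021, 1.0, -0.009], [1.0, -0.021, 0.002], [0.002, -0.009, -1.0]]
wrist_force: [-0.9, 0.7, -3.8]
finger_gap: 7.3
grasp_force: 58.6
```

Emit:
{"method": "step_arm", "body": {
  "claw": [1,1,1,1,1],
  "slide": [
    [0,0,0.005],
    [0,0,0.009],
    [0,0,0.011],
    [0,0,0.011],
    [0,0,0.011]
  ],
  "turn": [
    [0,0,0],
    [0,0,0],
    [0,0,0],
    [0,0,0],
    [0,0,0]
  ]
}}

```text
time_s: 36.55
tcp_pos: [518.6, -96.2, 62.1]
ee_rot: [[0.02, 1.0, 0.002], [1.0, -0.02, -0.001], [-0.001, 0.002, -1.0]]
wrist_force: [-0.3, 1.8, -3.1]
finger_gap: 7.4
grasp_force: 58.6
```

Emit:
{"method": "step_arm", "body": {
  "claw": [1,1,1],
  "slide": [
    [0,0,0],
    [0,0,0],
    [0,0,0]
  ],
  "turn": [
    [0,0,0],
    [0,0,0],
    [0,0,0]
  ]
}}

```text
time_s: 36.8
tcp_pos: [518.3, -95.9, 61.6]
ee_rot: [[0.02, 1.0, 0.001], [1.0, -0.02, -0.0], [-0.0, 0.001, -1.0]]
wrist_force: [-0.4, -0.4, -2.9]
finger_gap: 7.7
grasp_force: 58.6
```

```bash
python3 -c "
from h import *
plan(518.3,-96,57.4,-1.08,1)"
```

```text
t36.80 tcp [518.3 -95.9  61.6] yaw_y -1.13 zax [ 1.2e-03 -3.0e-04 -1.0e+00] F [-0.4 -0.4 -2.9] gap 7.7 g 59
call 0 slide [-0.0001  0.      0.0042] turn z -0.1
```

Emit:
{"method": "step_arm", "body": {
  "claw": [1,1,1,1,1],
  "slide": [
    [0,0,0.0015],
    [0,0,0.003],
    [0,0,0.004],
    [0,0,0.0045],
    [0,0,0.0045]
  ],
  "turn": [
    [0,0,0],
    [0,0,0],
    [0,0,0],
    [0,0,0],
    [0,0,0]
  ]
}}

```text
time_s: 37.22
tcp_pos: [518.2, -95.8, 57.3]
ee_rot: [[0.02, 1.0, 0.001], [1.0, -0.02, 0.0], [0.0, 0.001, -1.0]]
wrist_force: [-1.3, 0.9, 3.7]
finger_gap: 7.6
grasp_force: 59.6
```

Emit:
{"method": "step_arm", "body": {
  "claw": [1,1,0.84,0.8,0.76],
  "slide": [
    [0,0,0.0003],
    [0,0,0.0003],
    [0,0,0.0003],
    [0,0,0.0003],
    [0,0,0.0003]
  ],
  "turn": [
    [0,0,0],
    [0,0,0],
    [0,0,0],
    [0,0,0],
    [0,0,0]
  ]
}}

```text
time_s: 37.63
tcp_pos: [518.4, -96.1, 56.5]
ee_rot: [[0.02, 1.0, 0.002], [1.0, -0.02, -0.001], [-0.001, 0.002, -1.0]]
wrist_force: [0.1, 0.3, 0.4]
finger_gap: 10.2
grasp_force: 0.0
```

Emit:
{"method": "step_arm", "body": {
  "claw": [0.7,0.6,0.5,0.4,0.3],
  "slide": [
    [0,0,0],
    [0,0,0],
    [0,0,0],
    [0,0,0],
    [0,0,0]
  ],
  "turn": [
    [0,0,0],
    [0,0,0],
    [0,0,0],
    [0,0,0],
    [0,0,0]
  ]
}}

```text
time_s: 38.05
tcp_pos: [517.8, -95.9, 55.8]
ee_rot: [[0.02, 1.0, -0.0], [1.0, -0.02, 0.0], [0.0, -0.0, -1.0]]
wrist_force: [0.1, 0.4, -0.3]
finger_gap: 29.5
grasp_force: 0.0
```

Emit:
{"method": "step_arm", "body": {
  "claw": [0.3,0.3,0.3,0.3,0.3],
  "slide": [
    [0,0,-0.01],
    [0,0,-0.03],
    [0,0,-0.06],
    [0,0,-0.085],
    [0,0,-0.1]
  ],
  "turn": [
    [0,0,0],
    [0,0,0],
    [0,0,0],
    [0,0,0],
    [0,0,0]
  ]
}}

```text
time_s: 38.47
tcp_pos: [519.3, -96.3, 160.5]
ee_rot: [[0.02, 1.0, 0.006], [1.0, -0.02, -0.002], [-0.001, 0.006, -1.0]]
wrist_force: [1.2, -0.8, 1.2]
finger_gap: 29.6
grasp_force: 0.0
```

Emit:
{"method": "step_arm", "body": {
  "claw": [0.3,0.3,0.3,0.3,0.3],
  "slide": [
    [-0.015,-0.003,0],
    [-0.04,-0.007,0],
    [-0.07,-0.013,0],
    [-0.1,-0.018,0],
    [-0.13,-0.0237,0]
  ],
  "turn": [
    [0,0,0],
    [0,0,0],
    [0,0,0],
    [0,0,0],
    [0,0,0]
  ]
}}

```text
time_s: 38.88
tcp_pos: [491.5, -226.5, 157.2]
ee_rot: [[0.019, 1.0, 0.001], [1.0, -0.019, -0.001], [-0.001, 0.001, -1.0]]
wrist_force: [0.2, 0.3, 0.3]
finger_gap: 29.9
grasp_force: 0.0
```

Emit:
{"method": "step_arm", "body": {
  "claw": [0.3,0.3,0.3,0.3,0.3],
  "slide": [
    [-0.025,-0.0045,0.01],
    [-0.045,-0.008,0.03],
    [-0.057,-0.0104,0.045],
    [-0.0599,-0.0109,0.055],
    [-0.0599,-0.0109,0.06]
  ],
  "turn": [
    [0,0,0],
    [0,0,0],
    [0,0,0],
    [0,0,0],
    [0,0,0]
  ]
}}

```text
time_s: 39.3
tcp_pos: [478.6, -285.2, 94.7]
ee_rot: [[0.022, 1.0, -0.002], [1.0, -0.022, 0.002], [0.002, -0.002, -1.0]]
wrist_force: [-0.8, 0.8, 0.4]
finger_gap: 30.1
grasp_force: 0.0
```

Emit:
{"method": "step_arm", "body": {
  "claw": [0.3,0.3,0.3,0.3,0.3],
  "slide": [
    [0,0,0],
    [0,0,0],
    [0,0,0],
    [0,0,0],
    [0,0,0]
  ],
  "turn": [
    [0,0,0],
    [0,0,0],
    [0,0,0],
    [0,0,0],
    [0,0,0]
  ]
}}

```text
time_s: 39.72
tcp_pos: [480.2, -284.8, 97.2]
ee_rot: [[0.019, 1.0, 0.002], [1.0, -0.019, -0.001], [-0.001, 0.002, -1.0]]
wrist_force: [-0.7, 0.3, 1.0]
finger_gap: 29.9
grasp_force: 0.0
```

```bash
cat > cmp.py <<'E'
from h import *
import sys
Y=dict(tall=51,wide=-22,oval=-96)
def mid(c,d,y):
    q=cloud(c,d).reshape(-1,3); q=q[~np.isnan(q[:,0])]; q=q[(abs(q[:,0]-516)<40)&(abs(q[:,1]-y)<34)]; o=[]
    for lo,hi in((60,112),(49,56)):
        w=q[(q[:,2]>lo)&(q[:,2]<hi)&(q[:,0]<533)]; a,b=np.percentile(w[:,:2],[3,97],0); m,V=np.linalg.eigh(np.cov(w[:,:2].T)); v=V[:,1]
        o+=[*(a+b)/2,np.degrees(np.arctan2(v[1],v[0]))%180]
    return np.array(o)
for c in("top","side"):
    D=[vision.grab_frame(c)[1] for _ in range(3)]; d0=np.load(f"{c}0.npz")["d"]
    for n in sys.argv[1:]:
        print(c,n,"now-start shk x,y,ang body x,y,ang",np.round(np.mean([mid(c,d,Y[n]) for d in D],0)-mid(c,d0,Y[n]),1))
E
python3 -c "
from h import *
plan(480.1,-285.2,58,-1.08,1)"; python3 cmp.py oval
```

```text
t39.72 tcp [ 480.2 -284.8   97.2] yaw_y -1.08 zax [ 0.0017 -0.001  -1.    ] F [-0.7  0.3  1. ] gap 29.9 g 0
call 0 slide [-0.0004 -0.0001  0.0392] turn z 0.0
top oval now-start shk x,y,ang body x,y,ang [-1.   0.4  0.6 -0.5 -0.2  1.3]
side oval now-start shk x,y,ang body x,y,ang [-1.2 -0.2 -0.9 -0.5  0.7 -0.9]
```

The oval is back within about 1 mm. The wide one is next.

Emit:
{"method": "step_arm", "body": {
  "claw": [0.3,0.3,0.3,0.3,0.3],
  "slide": [
    [-0.0004,0,0.007],
    [-0.0004,0,0.018],
    [-0.0004,0,0.029],
    [-0.0004,0,0.037],
    [-0.0004,0,0.039]
  ],
  "turn": [
    [0,0,0],
    [0,0,0],
    [0,0,0],
    [0,0,0],
    [0,0,0]
  ]
}}

```text
time_s: 40.43
tcp_pos: [477.9, -284.3, 53.8]
ee_rot: [[0.02, 1.0, -0.004], [1.0, -0.02, 0.003], [0.003, -0.004, -1.0]]
wrist_force: [0.3, 0.8, -0.2]
finger_gap: 30.1
grasp_force: 0.0
```

Emit:
{"method": "step_arm", "body": {
  "claw": [0.3,0.4,0.5,0.6,0.65],
  "slide": [
    [0,0,0],
    [0,0,0],
    [0,0,0],
    [0,0,0],
    [0,0,0]
  ],
  "turn": [
    [0,0,0],
    [0,0,0],
    [0,0,0],
    [0,0,0],
    [0,0,0]
  ]
}}

```text
time_s: 40.85
tcp_pos: [479.9, -285.7, 57.8]
ee_rot: [[0.02, 1.0, 0.001], [1.0, -0.02, -0.001], [-0.001, 0.001, -1.0]]
wrist_force: [-0.3, -0.4, 1.0]
finger_gap: 14.9
grasp_force: 0.0
```

Emit:
{"method": "step_arm", "body": {
  "claw": [0.7,0.74,0.78,0.82,0.9],
  "slide": [
    [0,0,0],
    [0,0,0],
    [0,0,0],
    [0,0,0],
    [0,0,0]
  ],
  "turn": [
    [0,0,0],
    [0,0,0],
    [0,0,0],
    [0,0,0],
    [0,0,0]
  ]
}}

```text
time_s: 41.27
tcp_pos: [480.0, -285.6, 57.5]
ee_rot: [[0.02, 1.0, 0.001], [1.0, -0.02, -0.0], [-0.0, 0.001, -1.0]]
wrist_force: [1.3, 0.3, 1.1]
finger_gap: 7.2
grasp_force: 58.4
```

Emit:
{"method": "step_arm", "body": {
  "claw": [1,1,1],
  "slide": [
    [0,0,0],
    [0,0,0],
    [0,0,0]
  ],
  "turn": [
    [0,0,0],
    [0,0,0],
    [0,0,0]
  ]
}}

```text
time_s: 41.52
tcp_pos: [480.0, -285.6, 57.5]
ee_rot: [[0.02, 1.0, 0.001], [1.0, -0.02, -0.0], [-0.0, 0.001, -1.0]]
wrist_force: [1.7, 0.3, 1.0]
finger_gap: 7.0
grasp_force: 58.6
```

```bash
python3 -c "
from h import *
plan(518.2,-22,58,-1.08,1)"
```

```text
t41.52 tcp [ 480.  -285.6   57.5] yaw_y -1.13 zax [ 1.3e-03 -4.0e-04 -1.0e+00] F [1.7 0.3 1. ] gap 7.0 g 59
call 0 slide [ 0.2643  0.033  -0.0005] turn z -0.1
```

Emit:
{"method": "step_arm", "body": {
  "claw": [1,1,1,1,1],
  "slide": [
    [0,0,-0.005],
    [0,0,-0.025],
    [0,0,-0.055],
    [0,0,-0.085],
    [0,0,-0.11]
  ],
  "turn": [
    [0,0,0],
    [0,0,0],
    [0,0,0],
    [0,0,0],
    [0,0,0]
  ]
}}

```text
time_s: 41.93
tcp_pos: [478.5, -285.1, 167.6]
ee_rot: [[0.02, 1.0, -0.002], [1.0, -0.02, 0.001], [0.001, -0.002, -1.0]]
wrist_force: [1.0, -0.4, -2.7]
finger_gap: 7.4
grasp_force: 58.7
```

Emit:
{"method": "step_arm", "body": {
  "claw": [1,1,1,1,1],
  "slide": [
    [0.015,0.002,0],
    [0.04,0.005,0],
    [0.07,0.009,0],
    [0.1,0.0125,0],
    [0.13,0.0163,0]
  ],
  "turn": [
    [0,0,0],
    [0,0,0],
    [0,0,0],
    [0,0,0],
    [0,0,0]
  ]
}}

```text
time_s: 42.35
tcp_pos: [496.7, -153.3, 164.3]
ee_rot: [[0.02, 1.0, -0.005], [1.0, -0.02, 0.002], [0.002, -0.005, -1.0]]
wrist_force: [0.3, 0.4, -2.9]
finger_gap: 7.1
grasp_force: 58.6
```

Emit:
{"method": "step_arm", "body": {
  "claw": [1,1,1,1,1],
  "slide": [
    [0.03,0.004,0],
    [0.06,0.0075,0],
    [0.09,0.011,0],
    [0.12,0.015,0],
    [0.1339,0.0167,0]
  ],
  "turn": [
    [0,0,0],
    [0,0,0],
    [0,0,0],
    [0,0,0],
    [0,0,0]
  ]
}}

```text
time_s: 42.77
tcp_pos: [515.9, -17.8, 164.4]
ee_rot: [[0.017, 1.0, -0.005], [1.0, -0.017, 0.003], [0.003, -0.005, -1.0]]
wrist_force: [-0.1, 0.2, -3.1]
finger_gap: 7.3
grasp_force: 58.7
```

Emit:
{"method": "step_arm", "body": {
  "claw": [1,1,1,1,1],
  "slide": [
    [0,0,0.01],
    [0,0,0.035],
    [0,0,0.06],
    [0,0,0.08],
    [0,0,0.093]
  ],
  "turn": [
    [0,0,0],
    [0,0,0],
    [0,0,0],
    [0,0,0],
    [0,0,0]
  ]
}}

```text
time_s: 43.18
tcp_pos: [513.8, -22.0, 68.7]
ee_rot: [[0.02, 1.0, -0.009], [1.0, -0.02, 0.001], [0.001, -0.009, -1.0]]
wrist_force: [-0.8, 0.1, -2.6]
finger_gap: 7.4
grasp_force: 58.5
```

Emit:
{"method": "step_arm", "body": {
  "claw": [1,1,1,1,1],
  "slide": [
    [0,0,0.005],
    [0,0,0.009],
    [0,0,0.013],
    [0,0,0.013],
    [0,0,0.013]
  ],
  "turn": [
    [0,0,0],
    [0,0,0],
    [0,0,0],
    [0,0,0],
    [0,0,0]
  ]
}}

```text
time_s: 43.6
tcp_pos: [518.1, -22.4, 61.7]
ee_rot: [[0.02, 1.0, 0.001], [1.0, -0.02, -0.0], [-0.0, 0.001, -1.0]]
wrist_force: [-0.3, -0.1, -2.4]
finger_gap: 7.1
grasp_force: 58.5
```

Emit:
{"method": "step_arm", "body": {
  "claw": [1,1,1],
  "slide": [
    [0,0,0],
    [0,0,0],
    [0,0,0]
  ],
  "turn": [
    [0,0,0],
    [0,0,0],
    [0,0,0]
  ]
}}

```text
time_s: 43.85
tcp_pos: [518.2, -22.3, 61.9]
ee_rot: [[0.02, 1.0, 0.002], [1.0, -0.02, -0.0], [-0.0, 0.002, -1.0]]
wrist_force: [-0.1, -0.3, -3.4]
finger_gap: 7.1
grasp_force: 58.5
```

```bash
python3 -c "
from h import *
plan(518.2,-22.4,57.5,-1.08,1)"
```

```text
t43.85 tcp [518.2 -22.3  61.9] yaw_y -1.14 zax [ 1.5e-03 -1.0e-04 -1.0e+00] F [-0.1 -0.3 -3.4] gap 7.1 g 59
call 0 slide [-0.0001 -0.      0.0044] turn z -0.1
```

Emit:
{"method": "step_arm", "body": {
  "claw": [1,1,1,1,1],
  "slide": [
    [0,0,0.0015],
    [0,0,0.003],
    [0,0,0.004],
    [0,0,0.0047],
    [0,0,0.0047]
  ],
  "turn": [
    [0,0,0],
    [0,0,0],
    [0,0,0],
    [0,0,0],
    [0,0,0]
  ]
}}

```text
time_s: 44.27
tcp_pos: [518.2, -22.1, 57.4]
ee_rot: [[0.02, 1.0, 0.001], [1.0, -0.02, 0.0], [0.0, 0.001, -1.0]]
wrist_force: [-0.8, 2.0, 2.7]
finger_gap: 7.2
grasp_force: 59.6
```

Emit:
{"method": "step_arm", "body": {
  "claw": [1,1,0.84,0.8,0.76],
  "slide": [
    [0,0,0.0003],
    [0,0,0.0003],
    [0,0,0.0003],
    [0,0,0.0003],
    [0,0,0.0003]
  ],
  "turn": [
    [0,0,0],
    [0,0,0],
    [0,0,0],
    [0,0,0],
    [0,0,0]
  ]
}}

```text
time_s: 44.68
tcp_pos: [518.3, -22.4, 56.5]
ee_rot: [[0.02, 1.0, 0.002], [1.0, -0.02, -0.0], [-0.0, 0.002, -1.0]]
wrist_force: [-0.2, -0.1, 0.3]
finger_gap: 10.2
grasp_force: 0.0
```

Emit:
{"method": "step_arm", "body": {
  "claw": [0.7,0.6,0.5,0.4,0.3],
  "slide": [
    [0,0,0],
    [0,0,0],
    [0,0,0],
    [0,0,0],
    [0,0,0]
  ],
  "turn": [
    [0,0,0],
    [0,0,0],
    [0,0,0],
    [0,0,0],
    [0,0,0]
  ]
}}

```text
time_s: 45.1
tcp_pos: [517.6, -22.3, 55.8]
ee_rot: [[0.02, 1.0, -0.0], [1.0, -0.02, 0.0], [0.0, -0.0, -1.0]]
wrist_force: [-0.5, 0.2, 0.3]
finger_gap: 30.1
grasp_force: 0.0
```

Emit:
{"method": "step_arm", "body": {
  "claw": [0.3,0.3,0.3,0.3,0.3],
  "slide": [
    [0,0,-0.01],
    [0,0,-0.03],
    [0,0,-0.06],
    [0,0,-0.09],
    [0,0,-0.11]
  ],
  "turn": [
    [0,0,0],
    [0,0,0],
    [0,0,0],
    [0,0,0],
    [0,0,0]
  ]
}}

```text
time_s: 45.52
tcp_pos: [518.8, -22.4, 170.2]
ee_rot: [[0.02, 1.0, 0.005], [1.0, -0.02, -0.001], [-0.001, 0.005, -1.0]]
wrist_force: [-0.0, -0.1, -0.1]
finger_gap: 29.9
grasp_force: 0.0
```

Emit:
{"method": "step_arm", "body": {
  "claw": [0.3,0.3,0.3,0.3,0.3],
  "slide": [
    [-0.02,0.0035,0],
    [-0.05,0.009,0],
    [-0.08,0.0142,0],
    [-0.11,0.0195,0],
    [-0.14,0.025,0]
  ],
  "turn": [
    [0,0,0],
    [0,0,0],
    [0,0,0],
    [0,0,0],
    [0,0,0]
  ]
}}

```text
time_s: 45.93
tcp_pos: [540.2, -164.0, 167.2]
ee_rot: [[0.019, 1.0, 0.001], [1.0, -0.019, -0.0], [-0.0, 0.001, -1.0]]
wrist_force: [0.2, 0.4, 0.0]
finger_gap: 30.0
grasp_force: 0.0
```

Emit:
{"method": "step_arm", "body": {
  "claw": [0.3,0.3,0.3,0.3,0.3],
  "slide": [
    [-0.035,0.006,0],
    [-0.07,0.012,0.01],
    [-0.1,0.0177,0.025],
    [-0.1216,0.0215,0.04],
    [-0.1216,0.0215,0.05]
  ],
  "turn": [
    [0,0,0],
    [0,0,0],
    [0,0,0],
    [0,0,0],
    [0,0,0]
  ]
}}

```text
time_s: 46.35
tcp_pos: [558.5, -289.3, 114.8]
ee_rot: [[0.025, 1.0, -0.001], [1.0, -0.025, -0.002], [-0.002, -0.001, -1.0]]
wrist_force: [-0.3, 1.4, 1.3]
finger_gap: 29.9
grasp_force: 0.0
```

Emit:
{"method": "step_arm", "body": {
  "claw": [0.3,0.3,0.3,0.3,0.3],
  "slide": [
    [0,0,0],
    [0,0,0],
    [0,0,0],
    [0,0,0],
    [0,0,0]
  ],
  "turn": [
    [0,0,0],
    [0,0,0],
    [0,0,0],
    [0,0,0],
    [0,0,0]
  ]
}}

```text
time_s: 46.77
tcp_pos: [559.8, -284.0, 117.8]
ee_rot: [[0.018, 1.0, 0.002], [1.0, -0.018, -0.001], [-0.001, 0.002, -1.0]]
wrist_force: [-0.3, 0.1, -0.2]
finger_gap: 30.0
grasp_force: 0.0
```

```bash
python3 -c "
from h import *
plan(559.5,-284.8,75,-1.08,1)"; python3 cmp.py oval wide
```

```text
t46.77 tcp [ 559.8 -284.   117.8] yaw_y -1.05 zax [ 0.0023 -0.0012 -1.    ] F [-0.3  0.1 -0.2] gap 30.0 g 0
call 0 slide [-0.0008 -0.0003  0.0428] turn z 0.0
top oval now-start shk x,y,ang body x,y,ang [-1.   0.3  0.6 -0.  -0.3  0.8]
top wide now-start shk x,y,ang body x,y,ang [-0.1  0.1 -0.8 -0.4  0.7 -0.9]
side oval now-start shk x,y,ang body x,y,ang [-1.1 -0.1 -1.  -0.6  0.9 -1.2]
side wide now-start shk x,y,ang body x,y,ang [-0.3  0.7 -2.9 -0.4  0.5 -1.7]
```

Emit:
{"method": "step_arm", "body": {
  "claw": [0.3,0.3,0.3,0.3,0.3],
  "slide": [
    [-0.0005,0,0.008],
    [-0.0005,0,0.02],
    [-0.0005,0,0.031],
    [-0.0005,0,0.039],
    [-0.0005,0,0.0425]
  ],
  "turn": [
    [0,0,0],
    [0,0,0],
    [0,0,0],
    [0,0,0],
    [0,0,0]
  ]
}}

```text
time_s: 47.48
tcp_pos: [557.5, -284.4, 70.2]
ee_rot: [[0.02, 1.0, -0.004], [1.0, -0.02, 0.003], [0.003, -0.004, -1.0]]
wrist_force: [0.3, 1.0, -1.3]
finger_gap: 30.1
grasp_force: 0.0
```

Emit:
{"method": "step_arm", "body": {
  "claw": [0.3,0.4,0.5,0.6,0.65],
  "slide": [
    [0,0,0],
    [0,0,0],
    [0,0,0],
    [0,0,0],
    [0,0,0]
  ],
  "turn": [
    [0,0,0],
    [0,0,0],
    [0,0,0],
    [0,0,0],
    [0,0,0]
  ]
}}

```text
time_s: 47.9
tcp_pos: [559.5, -285.5, 74.4]
ee_rot: [[0.02, 1.0, 0.001], [1.0, -0.02, -0.001], [-0.001, 0.001, -1.0]]
wrist_force: [0.3, 0.4, -0.3]
finger_gap: 15.0
grasp_force: 0.0
```

Emit:
{"method": "step_arm", "body": {
  "claw": [0.7,0.74,0.78,0.82,0.9],
  "slide": [
    [0,0,0],
    [0,0,0],
    [0,0,0],
    [0,0,0],
    [0,0,0]
  ],
  "turn": [
    [0,0,0],
    [0,0,0],
    [0,0,0],
    [0,0,0],
    [0,0,0]
  ]
}}

```text
time_s: 48.32
tcp_pos: [559.3, -285.3, 73.8]
ee_rot: [[0.02, 1.0, 0.001], [1.0, -0.02, -0.0], [-0.0, 0.001, -1.0]]
wrist_force: [0.4, -0.4, 0.9]
finger_gap: 5.0
grasp_force: 58.5
```

Emit:
{"method": "step_arm", "body": {
  "claw": [1,1,1,1],
  "slide": [
    [0,0,0],
    [0,0,0],
    [0,0,0],
    [0,0,0]
  ],
  "turn": [
    [0,0,0],
    [0,0,0],
    [0,0,0],
    [0,0,0]
  ]
}}

```text
time_s: 48.65
tcp_pos: [559.3, -285.3, 73.8]
ee_rot: [[0.02, 1.0, 0.001], [1.0, -0.02, -0.0], [-0.0, 0.001, -1.0]]
wrist_force: [1.8, -0.3, 0.4]
finger_gap: 5.8
grasp_force: 58.5
```

```bash
python3 -c "
from h import *
plan(521.8,53.1,75,-1.08,1)"
```

```text
t48.65 tcp [ 559.3 -285.3   73.8] yaw_y -1.14 zax [ 8.e-04 -2.e-04 -1.e+00] F [ 1.8 -0.3  0.4] gap 5.8 g 58
call 0 slide [ 0.3376 -0.0442 -0.0012] turn z -0.1
```

Emit:
{"method": "step_arm", "body": {
  "claw": [1,1,1,1,1],
  "slide": [
    [0,0,-0.005],
    [0,0,-0.025],
    [0,0,-0.055],
    [0,0,-0.085],
    [0,0,-0.11]
  ],
  "turn": [
    [0,0,0],
    [0,0,0],
    [0,0,0],
    [0,0,0],
    [0,0,0]
  ]
}}

```text
time_s: 49.07
tcp_pos: [558.5, -285.1, 184.9]
ee_rot: [[0.02, 1.0, -0.001], [1.0, -0.02, 0.0], [0.0, -0.001, -1.0]]
wrist_force: [1.1, -0.1, -1.2]
finger_gap: 5.6
grasp_force: 58.6
```

Emit:
{"method": "step_arm", "body": {
  "claw": [1,1,1,1,1],
  "slide": [
    [0.01,-0.0013,0],
    [0.03,-0.004,0],
    [0.055,-0.0072,0],
    [0.08,-0.0105,0],
    [0.11,-0.0144,0]
  ],
  "turn": [
    [0,0,0],
    [0,0,0],
    [0,0,0],
    [0,0,0],
    [0,0,0]
  ]
}}

```text
time_s: 49.48
tcp_pos: [545.4, -173.9, 181.4]
ee_rot: [[0.021, 1.0, -0.004], [1.0, -0.021, 0.001], [0.001, -0.004, -1.0]]
wrist_force: [0.4, 0.6, -0.7]
finger_gap: 5.7
grasp_force: 58.6
```

Emit:
{"method": "step_arm", "body": {
  "claw": [1,1,1,1,1],
  "slide": [
    [0.03,-0.004,0],
    [0.06,-0.0079,0],
    [0.09,-0.0118,0],
    [0.12,-0.0157,0],
    [0.15,-0.0197,0]
  ],
  "turn": [
    [0,0,0],
    [0,0,0],
    [0,0,0],
    [0,0,0],
    [0,0,0]
  ]
}}

```text
time_s: 49.9
tcp_pos: [528.3, -22.7, 181.7]
ee_rot: [[0.02, 1.0, -0.004], [1.0, -0.02, 0.001], [0.001, -0.004, -1.0]]
wrist_force: [0.1, 0.5, -2.4]
finger_gap: 5.4
grasp_force: 58.6
```

Emit:
{"method": "step_arm", "body": {
  "claw": [1,1,1,1,1],
  "slide": [
    [0.028,-0.0037,0],
    [0.05,-0.0066,0],
    [0.067,-0.0088,0],
    [0.0772,-0.0101,0],
    [0.0772,-0.0101,0]
  ],
  "turn": [
    [0,0,0],
    [0,0,0],
    [0,0,0],
    [0,0,0],
    [0,0,0]
  ]
}}

```text
time_s: 50.32
tcp_pos: [520.2, 54.8, 182.2]
ee_rot: [[0.017, 1.0, -0.003], [1.0, -0.017, 0.001], [0.001, -0.003, -1.0]]
wrist_force: [-0.8, -0.2, -2.6]
finger_gap: 5.5
grasp_force: 58.6
```

Emit:
{"method": "step_arm", "body": {
  "claw": [1,1,1,1,1],
  "slide": [
    [0,0,0.01],
    [0,0,0.035],
    [0,0,0.06],
    [0,0,0.08],
    [0,0,0.093]
  ],
  "turn": [
    [0,0,0],
    [0,0,0],
    [0,0,0],
    [0,0,0],
    [0,0,0]
  ]
}}

```text
time_s: 50.73
tcp_pos: [519.5, 51.2, 86.5]
ee_rot: [[0.022, 1.0, -0.006], [1.0, -0.022, -0.001], [-0.001, -0.006, -1.0]]
wrist_force: [-0.5, -0.2, -1.7]
finger_gap: 5.4
grasp_force: 58.5
```

Emit:
{"method": "step_arm", "body": {
  "claw": [1,1,1,1,1],
  "slide": [
    [0,0,0.005],
    [0,0,0.009],
    [0,0,0.012],
    [0,0,0.012],
    [0,0,0.012]
  ],
  "turn": [
    [0,0,0],
    [0,0,0],
    [0,0,0],
    [0,0,0],
    [0,0,0]
  ]
}}

```text
time_s: 51.15
tcp_pos: [522.2, 52.5, 79.5]
ee_rot: [[0.02, 1.0, 0.002], [1.0, -0.02, -0.0], [0.0, 0.002, -1.0]]
wrist_force: [-0.6, -0.5, -1.9]
finger_gap: 5.1
grasp_force: 58.5
```

Emit:
{"method": "step_arm", "body": {
  "claw": [1,1,1,1],
  "slide": [
    [0,0,0],
    [0,0,0],
    [0,0,0],
    [0,0,0]
  ],
  "turn": [
    [0,0,0],
    [0,0,0],
    [0,0,0],
    [0,0,0]
  ]
}}

```text
time_s: 51.48
tcp_pos: [521.8, 52.9, 79.1]
ee_rot: [[0.02, 1.0, 0.001], [1.0, -0.02, 0.0], [0.0, 0.001, -1.0]]
wrist_force: [1.3, 0.4, -2.6]
finger_gap: 5.7
grasp_force: 58.5
```

```bash
python3 -c "
from h import *
plan(521.8,52.7,73.9,-1.08,1)"
```

```text
t51.48 tcp [521.8  52.9  79.1] yaw_y -1.13 zax [ 9.e-04  0.e+00 -1.e+00] F [ 1.3  0.4 -2.6] gap 5.7 g 59
call 0 slide [-0.0002  0.      0.0052] turn z -0.0
```

Lower it, release, go up and clear the view, then compare with the start.

Emit:
{"method": "step_arm", "body": {
  "claw": [1,1,1,1,1],
  "slide": [
    [0,0,0.0015],
    [0,0,0.003],
    [0,0,0.0045],
    [0,0,0.0055],
    [0,0,0.0055]
  ],
  "turn": [
    [0,0,0],
    [0,0,0],
    [0,0,0],
    [0,0,0],
    [0,0,0]
  ]
}}

```text
time_s: 51.9
tcp_pos: [521.7, 52.8, 73.8]
ee_rot: [[0.02, 1.0, 0.0], [1.0, -0.02, 0.0], [0.0, 0.0, -1.0]]
wrist_force: [-1.5, -0.1, 2.6]
finger_gap: 5.7
grasp_force: 59.4
```

Emit:
{"method": "step_arm", "body": {
  "claw": [1,1,0.88,0.82,0.78],
  "slide": [
    [0,0,0.0003],
    [0,0,0.0003],
    [0,0,0.0003],
    [0,0,0.0003],
    [0,0,0.0003]
  ],
  "turn": [
    [0,0,0],
    [0,0,0],
    [0,0,0],
    [0,0,0],
    [0,0,0]
  ]
}}

```text
time_s: 52.32
tcp_pos: [521.7, 52.8, 72.6]
ee_rot: [[0.02, 1.0, 0.001], [1.0, -0.02, 0.0], [0.0, 0.001, -1.0]]
wrist_force: [-0.6, -0.3, -0.6]
finger_gap: 9.2
grasp_force: 0.0
```

Emit:
{"method": "step_arm", "body": {
  "claw": [0.7,0.6,0.5,0.4,0.3],
  "slide": [
    [0,0,0],
    [0,0,0],
    [0,0,0],
    [0,0,0],
    [0,0,0]
  ],
  "turn": [
    [0,0,0],
    [0,0,0],
    [0,0,0],
    [0,0,0],
    [0,0,0]
  ]
}}

```text
time_s: 52.73
tcp_pos: [521.5, 52.8, 72.7]
ee_rot: [[0.02, 1.0, -0.0], [1.0, -0.02, 0.0], [0.0, -0.0, -1.0]]
wrist_force: [0.2, -0.0, -0.1]
finger_gap: 30.0
grasp_force: 0.0
```

Emit:
{"method": "step_arm", "body": {
  "claw": [0.3,0.3,0.3,0.3,0.3],
  "slide": [
    [0,0,-0.01],
    [0,0,-0.03],
    [0,0,-0.06],
    [0,0,-0.09],
    [0,0,-0.12]
  ],
  "turn": [
    [0,0,0],
    [0,0,0],
    [0,0,0],
    [0,0,0],
    [0,0,0]
  ]
}}

```text
time_s: 53.15
tcp_pos: [521.3, 52.8, 194.8]
ee_rot: [[0.02, 1.0, 0.0], [1.0, -0.02, 0.0], [0.0, 0.0, -1.0]]
wrist_force: [0.4, -0.4, -0.9]
finger_gap: 30.0
grasp_force: 0.0
```

Emit:
{"method": "step_arm", "body": {
  "claw": [0.3,0.3,0.3,0.3,0.3],
  "slide": [
    [-0.03,0,0],
    [-0.07,0,0],
    [-0.11,0,0],
    [-0.15,0,0],
    [-0.19,0,0]
  ],
  "turn": [
    [0,0,0],
    [0,0,0],
    [0,0,0],
    [0,0,0],
    [0,0,0]
  ]
}}

```text
time_s: 53.57
tcp_pos: [517.6, -138.8, 194.1]
ee_rot: [[0.019, 1.0, 0.002], [1.0, -0.019, -0.0], [-0.0, 0.002, -1.0]]
wrist_force: [0.5, 0.6, -1.3]
finger_gap: 29.6
grasp_force: 0.0
```

Emit:
{"method": "step_arm", "body": {
  "claw": [0.3,0.3,0.3,0.3,0.3],
  "slide": [
    [-0.035,-0.01,0],
    [-0.07,-0.02,0],
    [-0.1,-0.04,0],
    [-0.13,-0.06,0],
    [-0.14,-0.08,0]
  ],
  "turn": [
    [0,0,0],
    [0,0,0],
    [0,0,0],
    [0,0,0],
    [0,0,0]
  ]
}}

```text
time_s: 53.98
tcp_pos: [433.7, -279.3, 193.4]
ee_rot: [[0.023, 1.0, 0.0], [1.0, -0.023, -0.002], [-0.002, 0.0, -1.0]]
wrist_force: [0.9, 0.5, 0.2]
finger_gap: 29.7
grasp_force: 0.0
```

```bash
python3 cmp.py oval wide tall; python3 - <<'E'
from h import *
state()
p,d=vision.grab_frame("top"); a=cv2.resize(p[160:280,220:360,::-1],None,fx=4,fy=4); b=cv2.resize(np.load("top0.npz")["p"][160:280,220:360,::-1],(280*2//2,240)); cv2.imwrite("pics/end.png",a)
for c in("top","side"):
    q0=cloud(c,np.load(f"{c}0.npz")["d"]); q1=cloud(c,vision.grab_frame(c)[1])
    for n,bx in(("back",(600,690,-125,90,25,70)),):
        for q in(q0,q1):
            w=q.reshape(-1,3); w=w[(w[:,0]>600)&(w[:,0]<690)&(w[:,1]>-140)&(w[:,1]<95)&(w[:,2]>30)&(w[:,2]<70)]
            for s in(w[w[:,2]>50],w[w[:,2]<48]): print(c,len(s),np.round(np.median(s,0),1))
E
```

```text
top oval now-start shk x,y,ang body x,y,ang [-1.   0.4  0.7 -0.2  0.1  0.1]
top wide now-start shk x,y,ang body x,y,ang [-0.1  0.1 -0.7 -0.7  1.   0.2]
top tall now-start shk x,y,ang body x,y,ang [-1.   0.9  2.1 -0.   0.5 -2.7]
side oval now-start shk x,y,ang body x,y,ang [-1.1 -0.  -0.7 -0.5  0.6 -1.3]
side wide now-start shk x,y,ang body x,y,ang [-0.3  0.8 -2.7 -0.3  0.3 -1.6]
side tall now-start shk x,y,ang body x,y,ang [-0.3  0.6  1.3 -0.2  0.3  0.1]
t54.28 tcp [ 435.8 -274.9  193.3] yaw_y -1.07 zax [ 0.0011  0.     -1.    ] F [ 0.7 -0.8 -0.1] gap 29.9 g 0
top 358 [654.3  29.3  58.9]
top 770 [646.6 -72.   43.9]
top 359 [654.3  29.2  58.7]
top 761 [646.6 -72.1  43.6]
side 381 [654.7  31.9  60.5]
side 844 [645.8 -61.6  45.3]
side 378 [655.2  32.1  60.5]
side 851 [645.8 -61.3  45.2]
```

View pics/end.png

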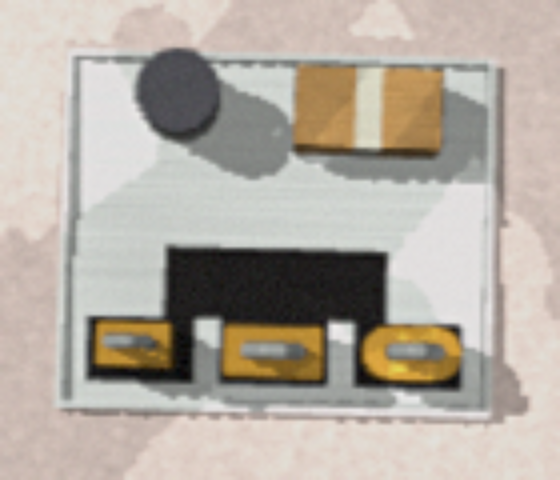

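All three padlocks stand on their patches, within about 1 mm of the start. The tin and carton have not moved and the arm is clear of everything, so I'll hand the job in.

```bash
python3 -c "
from rig import order
print(order.finish_job())"
```

```text
the job is handed in; nothing more can be done
None
```

The job is handed in at about 54 s: the latch stands upright on the job-tray pad, lined up and within it; by camera the three padlocks are back upright within about 1 mm of where they started, and the tin and carton have not moved.

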